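Lay up the tea tray and the coffee tray

ROBOT

A 7-joint arm with a two-finger parallel gripper is mounted at the origin on the work surface. World frame = base frame: x ahead of the robot, y to its left, z up, the work surface at z = 0. Lengths are in m, angles in rad, forces in N, time in s.
With the tool pointing down it reaches from about 0.4 to 0.85 m from the base axis. Payload 10.4 kg.
Tool frame: the origin (TCP) lies where the fingers leave the gripper's body, on its centre line; the fingertips stand 70 mm ahead of it and the grasp point (between the pads) lies r.grip_depth ahead of it (r.grip_depth is the distance from the TCP to the grasp point, in m); z points along the fingers, y is the direction in which the jaws open and shut (so a half turn about z gives the same grasp; the last joint's range is limited). The gripper opens to 87 mm and grips with 3 to 60 N. Pads are 19 mm wide; open, the fingers measure 117 mm over their backs; the gripper's body (75 mm by 190 mm) begins 51 mm behind the grasp point.
Start: joints at [1.139, 0.332, -0.065, 1.46, 0.022, 1.35, -0.088], TCP at [0.248, -0.574, 0.292] pointing down, gripper open.
Joint ranges: [-2.6, 2.6], [-0.5, 2.12], [-1.47, 1.34], [0.16, 2.42], [-1.27, 4.41], [0.06, 2.06], [-2.6, 2.6]. Speed limits (rad/s): [2.22, 2.22, 2.79, 2.79, 3.14, 3.14, 3.14].

INTERFACE

Orientations are given as a unit quaternion [x, y, z, w].
In Python, from bench import monitor, viewer, workorder, nets, r gives the robot as it stands.
- The arm moves only by the tool drive_tool, never from a script. Its argument "plan" is a list of rows, each an object of numbers: "rx", "ry", "rz": the turn, a rotation vector about the tool's x, y, z in units of 360 degrees (1.0 is 360 degrees); "x", "y", "z": the shift along the tool's x, y, z in units of 1000 mm (1.0 is 1000 mm); "fingers": the opening, from 0 (shut) to 1 (fully open). In form: [{"rx": .., "ry": .., "rz": .., "x": .., "y": .., "z": .., "fingers": ..}, ...]. A call has 1 to 12 rows; each row is the pose to reach, as a shift and turn from the pose commanded when the call began, along the tool's axes at that moment, turning the shorter way round; what a row does not reach only later rows make up. A row lasts 1/8 s, in which the tool goes at most 62.5 mm and 10.7 degrees, less where a joint would pass 70% of its speed; a pose out of reach is approached as far as the arm can. A call with a number of a shift or a turn outside -1 to 1 is refused whole. A call with a gripper value outside its range is refused whole. The fingers move at their own pace and stop on an object; "squeeze" is the grip in N (left out, the last holds). Time passes only in rows, so rows that repeat a pose let the fingers close. It gives the time, the measured TCP pose, the force and the opening at its end, in the units of the state.
- monitor.read_state(): the state, without advancing time (a new reading comes with each control period).
- viewer.camera(name): name is "scene" or "side" or "wrist"; returns a dict with "color" (384x512x3 uint8, red, green, blue), "depth" (384x512 float32, m along the optical axis (not along the pixel's ray), 0 where there is no reading), "camera_matrix" (3x3 intrinsics, pixels), "D" ([k1, k2, p1, p2, k3] as OpenCV has them; the pictures are not rectified), "xyz" and "rotation" of the camera in the world. Camera axes: x right, y down, z forward; pixel columns grow to the right and rows downward; lengths in m; the calibration is good to about 2 mm. A picture is of the moment at which its call begins.
- workorder.close_job(): hands the job in, once; it reports no verdict.
Trained networks look in the newest picture that a camera, given by its name, has taken for a name from the list of things; names that differ only in an ending like _2 or _b are one class to them, and where a whole thing is asked for, a point or a joint stands for the part that bears it (a point fixed in the world has none). Each returns a list of dicts, best first, with "confidence" (0 to 1); they miss things now and then, are a little off and sometimes report something else, mostly with a low value. They report only what shows in the picture. A call takes as long as a camera call. They do not tell look-alikes from the thing itself.
- nets.find_in(label, camera): "centre" ([x, y, z] in m, in world coordinates, good to about 4 mm: the middle of the surface that is visible of it).
- nets.regions_of(label, camera): "region" (384x512 bool, what is visible of it).
The state is a dict: "time": time; "joint_positions": joint angles; "joint_vel": joint speeds; "joint_torque": joint torques, N m; "ee_pos": TCP position; "eef_rot": TCP orientation; "ft_force": force on the tool from outside, world axes, zero at the start; "torque": the same for the moment, N m; "width": finger opening in m.
Only numpy, scipy, OpenCV 4.12 (cv2) and the standard library are available. Lean on these libraries where they do the work, as an engineer would, in place of code of your own. Each camera call takes 0.05 s, during which the arm holds its last target.

TASK

Make up the two trays from the things standing between them. The oblong tray gets the large teacup, set in the well of the large saucer, the LED candle, set down inside its grey dish, and the milk jug, on the bare tray floor; the round tray gets the small coffee cup, set in the well of the small saucer, and the lidded sugar pot, on the bare tray floor. Leave everything standing upright and let go of, and do not tip over or drop anything on the way.

Things in the scene. Friction and masses are not known exactly. Their poses are not given: they have to be found in the camera images.
- tea_tray: Oblong dark wooden tray, brass bar handle at each short end, fixed, left or right of the robot. 300 (x) x 200 (y) mm, walls 8 mm thick, 24 high, floor top 8 mm above the origin (under its centre, at table height). Handles reach 177 mm from centre. Big saucer about 63 mm to +x, candle dish about (-84, +46) mm; the floor around (-82, -46) mm is bare, for the jug
- round_tray: Round dark wooden tray without handles, fixed, left or right of the robot. 238 mm across, wall 6 mm thick, 20 high, floor top 8 mm above the origin (under its centre, at table height). The small saucer stands about 47 mm from its centre; the floor across from it is bare: a pot 60 mm from the centre, straight away from the saucer, has room
- big_saucer: The larger pale blue china saucer, fixed on the oblong tray. 132 mm across, rim 13 mm high; flat well 78 mm across with a gilt ring, its surface 6 mm above the origin; origin at the centre of its underside
- small_saucer: The smaller pale blue china saucer, fixed on the round tray. 108 mm across, rim 12 mm high; flat well about 64 mm across with a gilt ring, its surface 6 mm above the origin; origin at the centre of its underside
- candle_dish: Plain grey bowl-shaped candle dish, fixed on the oblong tray. 78 mm across, 20 mm high; inside it is 58 mm across at the floor, 66 mm at the mouth, its floor 8 mm above the origin; origin at the centre of its underside
- teacup: The large pale blue china teacup, open, loose, upright. 60 mm high, 68 mm across the rim, 62 mm at 25 mm height, foot 44 mm across; ear handle on its +y side reaching 51 mm from the axis, 20 to 53 mm up. Grip it across x (clear of the handle) at 30 to 50 mm height. Origin at the centre of its underside, z up; about 160 g
- coffee_cup: The small pale blue china coffee cup, open, loose, upright, same shape as the teacup. 46 mm high, 53 mm across the rim and 47 mm across at 19 mm height, foot 34 mm across; ear handle on its +y side reaching 44 mm from the axis. Grip it across x at 22 to 40 mm height. Origin at the centre of its underside, z up; about 100 g
- milk_jug: Pale blue china milk jug, open, loose, upright: taller than wide, 66 mm high, 48 mm across at the foot, 56 at 22 mm height, 44 at the mouth; pouring lip on its -y side at the top reaching 41 mm from the axis, handle on its +y side reaching 46 mm from the axis. Grip it across x at 25 to 50 mm height (about 51 mm wide there). Origin at the centre of its underside, z up; about 170 g
- sugar_pot: Pale blue china sugar pot with a closed low domed lid (one piece) and a small brass ball knob, no handle, loose, upright. Round: 60 mm across from 12 to 34 mm height, 62 mm at the lid edge at 36 to 39 mm, knob 15 mm across with its top at 60 mm. Grip the body at 15 to 38 mm height from any side. Origin at the centre of its underside, z up; about 200 g
- led_candle: White plastic LED candle, loose, upright: a cylinder 40 mm across and 34 mm high with a small flame tip to 50 mm. Grip it from any side by its upper 15 mm, so that the fingers stay above the dish's rim. Origin at the centre of its underside, z up; about 35 g
Mind the look-alikes: they are no part of the job. Leave any green look-alike of the round_tray alone.

How it is judged:
By the outcome, as a careful person would: the job done as asked, in the order asked, and still so for the second after the job is handed in, with the robot touching nothing.
It also fails if it takes over 122 s, if anything falls off the work surface, if the arm or the gripper's body presses on something with over 40 N, if the wrist force passes 120 N, or if a joint passes its speed limit or range.

## Working session

There is one attempt and no reset: what is moved stays moved. The work goes in short steps, Python scripts to look and compute and a tool call to move; the robot and the scene stay as the last step left them, time stands still between calls to the robot, and variables do not carry over. Pictures are saved under pics/ and viewed, and the job is handed in when it is done.

Besides the shell and the picture viewer there is one more tool, called as name(argument=value, ...) on one line, values as JSON. drive_tool: Moves the arm, as the interface text tells. Its arguments: {"type":"object","properties":{"plan":{"type":"array","items":{"type":"object","properties":{"rx":{"type":"number","minimum":-1,"maximum":1},"ry":{"type":"number","minimum":-1,"maximum":1},"rz":{"type":"number","minimum":-1,"maximum":1},"x":{"type":"number","minimum":-1,"maximum":1},"y":{"type":"number","minimum":-1,"maximum":1},"z":{"type":"number","minimum":-1,"maximum":1},"fingers":{"type":"number"}}}},"squeeze":{"type":"number"}},"required":["plan"]}

```bash
ls; mkdir -p pics; python3 - <<'E'
from bench import monitor, viewer, workorder, nets, r
import cv2, numpy as np
print(monitor.read_state(), r.grip_depth)
for n in ["scene","side","wrist"]:
    c=viewer.camera(n); cv2.imwrite(f"pics/a_{n}.png",c["color"][:,:,::-1]); print(n,c["camera_matrix"],c["xyz"],c["rotation"],c["D"])
E
```

```text
pics
{'time': 0.0, 'joint_positions': array([ 1.13944253,  0.33287457, -0.06469263,  1.46093896,  0.02164087,
        1.34991682, -0.0885137 ]), 'joint_vel': array([-0.00249008, -0.00033263,  0.00121024, -0.00065411, -0.00164257,
       -0.00064505, -0.00027602]), 'joint_torque': array([-2.89000300e-04, -6.23259044e+01,  2.46149430e-02, -3.89893055e+01,
       -6.12769718e-02,  3.97129054e-02,  2.01038911e-04]), 'ee_pos': array([ 0.24828446, -0.57324964,  0.29145331]), 'eef_rot': array([ 9.79186444e-01,  2.02961543e-01, -1.99569878e-04, -6.92409717e-04]), 'ft_force': array([ 0.67391138, -0.45712192, -0.62466081]), 'torque': array([0.00488248, 0.02361581, 0.00403702]), 'width': 0.08705643757317875} 0.051
scene [[454.49179635   0.         256.38929494]
 [  0.         454.49179635 193.77873673]
 [  0.           0.           1.        ]] [ 1.30294353 -0.87136118  0.90029123] [ 0.81546699  0.3658656  -0.18989608 -0.40631937] [0.02107491 0.         0.         0.         0.        ]
side [[436.21276456   0.         262.87764087]
 [  0.         436.21276456 188.01475116]
 [  0.           0.           1.        ]] [0.36892829 0.65792543 0.8780469 ] [-0.03438602  0.92771394 -0.3715214   0.01167504] [-0.06594198  0.          0.          0.          0.        ]
wrist [[313.58827415   0.         258.24003792]
 [  0.         313.58827415 191.64728957]
 [  0.           0.           1.        ]] [ 0.32259315 -0.54197031  0.3840696 ] [ 0.8269415  -0.54276767 -0.08100795  0.1225101 ] [-0.06798394  0.          0.          0.          0.        ]
```

View pics/a_scene.png

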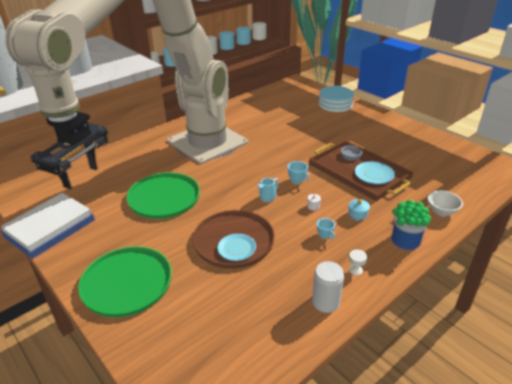

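View pics/a_side.png

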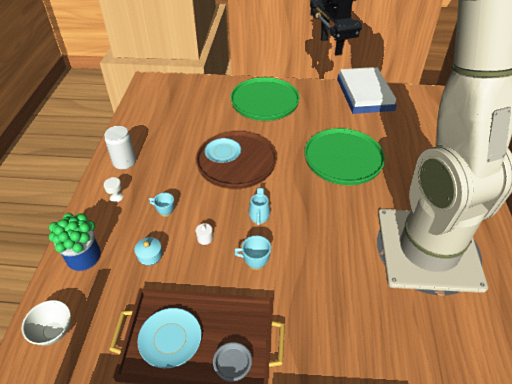

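View pics/a_wrist.png

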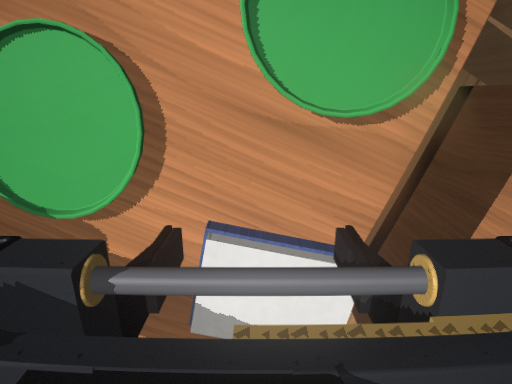

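The picture shows one item of each kind between the trays. In the side view the teacup is at (256,252), jug (260,207), candle (205,233), coffee cup (163,204), sugar pot (148,250), the brown round tray (236,158) and the oblong tray (200,330). The green discs at (265,98) and (344,155) are the look-alikes. Next I measure.

```bash
cat > h.py <<'E'
from bench import monitor, viewer, workorder, nets, r
import cv2, numpy as np
from scipy.spatial.transform import Rotation as R
from scipy.optimize import least_squares
def cloud(c):
    h,w=c["depth"].shape
    u,v=np.meshgrid(np.arange(w),np.arange(h))
    p=cv2.undistortPoints(np.stack([u,v],-1).reshape(-1,1,2).astype(float),c["camera_matrix"],np.array(c["D"])).reshape(h,w,2)
    d=c["depth"]
    P=np.dstack([p[...,0]*d,p[...,1]*d,d])
    rot=np.array(c["rotation"])
    M=R.from_quat(rot).as_matrix() if rot.size==4 else rot
    return P@M.T+np.array(c["xyz"]), d>0
def circ(p,rad=None):
    c0=p.mean(0)
    if rad is None:
        s=least_squares(lambda q:np.hypot(p[:,0]-q[0],p[:,1]-q[1])-q[2],[*c0,0.03],loss='soft_l1',f_scale=0.002)
    else:
        s=least_squares(lambda q:np.hypot(p[:,0]-q[0],p[:,1]-q[1])-rad,c0,loss='soft_l1',f_scale=0.002)
    return s.x
E
python3 - <<'E'
from h import *
np.set_printoptions(precision=4,suppress=True)
names="tea_tray round_tray big_saucer small_saucer candle_dish teacup coffee_cup milk_jug sugar_pot led_candle".split()
data={}
for cam in ["side","scene"]:
    c=viewer.camera(cam); P,ok=cloud(c)
    data[cam+"P"]=P; data[cam+"ok"]=ok; data[cam+"c"]=c["color"]
    for n in names:
        f=nets.find_in(n,cam); g=nets.regions_of(n,cam)
        print(cam,n,[(np.round(x["centre"],3),round(x["confidence"],2)) for x in f[:3]])
        for k,x in enumerate(g[:3]):
            m=x["region"]&ok
            q=P[m]; vv=np.argwhere(m)
            if len(q)==0: continue
            print("   reg",round(x["confidence"],2),m.sum(),"pix",vv.mean(0)[::-1].round(0),"lo",np.percentile(q,2,axis=0),"hi",np.percentile(q,98,axis=0))
            data[f"{cam}_{n}_{k}"]=m
np.savez("d.npz",**data)
E
```

```text
side tea_tray [(array([0.514, 0.264, 0.005]), 0.57)]
   reg 0.63 9738 pix [200. 336.] lo [0.3617 0.1776 0.0054] hi [0.6958 0.373  0.0269]
   reg 0.45 626 pix [222. 151.] lo [ 0.5099 -0.3491  0.0114] hi [ 0.6031 -0.2589  0.0221]
side round_tray [(array([ 0.192, -0.316,  0.006]), 0.73), (array([ 0.495, -0.257,  0.007]), 0.66), (array([ 0.451, -0.592,  0.001]), 0.59)]
   reg 0.83 2489 pix [264.  99.] lo [ 0.3459 -0.707   0.0015] hi [ 0.5591 -0.4778  0.0225]
   reg 0.8 2958 pix [239. 162.] lo [ 0.4091 -0.3904  0.0045] hi [ 0.6196 -0.1655  0.0219]
   reg 0.68 3642 pix [344. 157.] lo [ 0.0868 -0.4278  0.0038] hi [ 0.3018 -0.2045  0.0212]
side big_saucer [(array([0.586, 0.279, 0.016]), 0.97)]
   reg 0.6 2946 pix [169. 338.] lo [0.5292 0.2218 0.0124] hi [0.6458 0.3387 0.0236]
side small_saucer [(array([ 0.557, -0.307,  0.011]), 0.86)]
   reg 0.56 676 pix [222. 151.] lo [ 0.5108 -0.3524  0.0109] hi [ 0.6046 -0.2563  0.0226]
side candle_dish [(array([0.452, 0.322, 0.018]), 0.67)]
   reg 0.88 1198 pix [232. 361.] lo [0.4169 0.2878 0.0134] hi [0.4844 0.358  0.031 ]
   reg 0.62 562 pix [259. 207.
[... 2017 characters left out ...]
rray([ 0.68 , -0.074,  0.031]), 0.42), (array([ 0.493, -0.277,  0.006]), 0.26)]
scene coffee_cup [(array([ 0.679, -0.075,  0.03 ]), 0.85)]
   reg 0.79 325 pix [325. 228.] lo [ 0.6531 -0.0958  0.0041] hi [ 0.7132 -0.0458  0.0491]
scene milk_jug [(array([ 0.438, -0.081,  0.044]), 0.61), (array([ 0.551, -0.302,  0.011]), 0.43)]
   reg 0.92 368 pix [268. 189.] lo [ 0.3955 -0.1047  0.0027] hi [ 0.4568 -0.0284  0.0699]
scene sugar_pot [(array([0.689, 0.059, 0.041]), 0.63)]
   reg 0.9 337 pix [358. 208.] lo [0.6568 0.0438 0.0069] hi [0.7123 0.0988 0.0594]
scene led_candle [(array([ 0.563, -0.003,  0.032]), 0.72)]
   reg 0.66 181 pix [314. 201.] lo [ 0.5434 -0.0122  0.0008] hi [0.5802 0.0242 0.0434]
```

```bash
python3 - <<'E'
from h import *
np.set_printoptions(precision=4,suppress=True)
d=np.load("d.npz")
P=np.vstack([d["sideP"][d["sideok"]],d["sceneP"][d["sceneok"]]])
C=np.vstack([d["sidec"][d["sideok"]],d["scenec"][d["sceneok"]]])
src=np.r_[np.zeros(d["sideok"].sum()),np.ones(d["sceneok"].sum())]
def slab(cx,cy,R_,z0,z1,s=None):
    m=(np.hypot(P[:,0]-cx,P[:,1]-cy)<R_)&(P[:,2]>z0)&(P[:,2]<z1)
    if s is not None: m&=src==s
    return P[m]
ob={"teacup":(.43,.07,.06,[(0.052,.063,None),(.02,.03,.031)]),"coffee":(.68,-.075,.05,[(.040,.049,None),(.014,.024,.0235)]),
"jug":(.43,-.07,.06,[(.015,.03,.028)]),"pot":(.685,.07,.05,[(.012,.034,.03),(.055,.061,None)]),"candle":(.56,.005,.04,[(.01,.033,.02)])}
for n,(x,y,R_,sl) in ob.items():
    for a,b,rad in sl:
        for s in (0,1,None):
            q=slab(x,y,R_,a,b,s)
            if len(q)>8: print(n,a,b,s,len(q),circ(q[:,:2],rad))
for n,m in [("big_saucer",.066),("small_saucer",.054),("candle_dish",.039),]:
    for cam in("side","scene"):
        q=d[cam+"P"][d[f"{cam}_{n}_0"]&d[cam+"ok"]]
        ext=(q.min(0)+q.max(0))/2
        k=np.hypot(*(q[:,:2]-ext[:2]).T)
        e=q[k>m-.006]; print(n,cam,len(e),circ(e[:,:2]),circ(e[:,:2],m-.002),np.median(q[:,2]))
# round tray rim
for cam in("side","scene"):
    q=d[cam+"P"][d[f"{cam}_round_tray_1"]&d[cam+"ok"]]; e=q[q[:,2]>.0165]; e=e[np.hypot(e[:,0]-.516,e[:,1]+.28)>.1]; print("round",cam,len(e),circ(e[:,:2]))
    q=d[cam+"P"][d[f"{cam}_tea_tray_0"]&d[cam+"ok"]]; e=q[(q[:,2]>.019)&(q[:,2]<.027)]; print("tea",cam,cv2.minAreaRect((e[:,:2]*1000).astype(np.float32)))
# topdown
s=1500; x0,x1,y0,y1=.36,.74,-.13,.13
im=np.zeros((int((x1-x0)*s),int((y1-y0)*s),3),np.uint8)
o=np.argsort(P[:,2])
for i in o:
    x,y,z=P[i]
    if x0<x<x1 and y0<y<y1 and z<.08:
        cv2.circle(im,(int((y1-y)*s),int((x1-x)*s)),2,C[i][::-1].tolist(),-1)
cv2.imwrite("pics/top.png",im)
E
```

```text
teacup 0.052 0.063 0 216 [0.4258 0.069  0.0319]
teacup 0.052 0.063 1 108 [0.4271 0.0682 0.032 ]
teacup 0.052 0.063 None 324 [0.4262 0.0687 0.0319]
teacup 0.02 0.03 0 112 [0.4258 0.0721]
teacup 0.02 0.03 1 43 [0.4276 0.0709]
teacup 0.02 0.03 None 155 [0.427  0.0716]
coffee 0.04 0.049 0 128 [ 0.6754 -0.0711  0.0243]
coffee 0.04 0.049 1 104 [ 0.6782 -0.0719  0.0244]
coffee 0.04 0.049 None 232 [ 0.6768 -0.0714  0.0244]
coffee 0.014 0.024 0 67 [ 0.6738 -0.0694]
coffee 0.014 0.024 1 60 [ 0.6808 -0.0699]
coffee 0.014 0.024 None 127 [ 0.679  -0.0693]
jug 0.015 0.03 0 98 [ 0.4297 -0.0711]
jug 0.015 0.03 1 59 [ 0.4283 -0.0705]
jug 0.015 0.03 None 157 [ 0.429  -0.0708]
pot 0.012 0.034 0 132 [0.6818 0.0743]
pot 0.012 0.034 1 107 [0.6815 0.0756]
pot 0.012 0.034 None 239 [0.6816 0.0748]
pot 0.055 0.061 0 21 [0.6807 0.0752 0.0057]
pot 0.055 0.061 1 15 [0.6828 0.0749 0.0062]
pot 0.055 0.061 None 36 [0.6815 0.075  0.0061]
candle 0.01 0.033 0 92 [0.5597 0.0053]
candle 0.01 0.033 1 65 [0.5598 0.0085]
candle 0.01 0.033 None 157 [0.5595 0.0062]
big_saucer side 437 [0.5889 0.2784 0.0629] [0.5895 0.2777] 0.01682978604660812
big_saucer scene 86 [0.5879 0.2869 0.0633] [0.5881 0.2877] 0.017283911740612945
small_saucer side 123 [ 0.5574 -0.3036  0.0508] [ 0.5573 -0.3033] 0.015945529532894742
small_saucer scene 144 [ 0.5535 -0.302   0.0511] [ 0.5529 -0.3015] 0.016994792834121975
candle_dish side 292 [0.4506 0.3216 0.0362] [0.4506 0.3211] 0.018215530362596266
candle_dish scene 97 [0.4544 0.3207 0.0356] [0.4551 0.3211] 0.020833506420622427
round side 401 [ 0.5135 -0.2781  0.1146]
tea side ((528.7301635742188, 273.565185546875), (353.04840087890625, 201.80322265625), 0.43222901225090027)
round scene 472 [ 0.5152 -0.2817  0.1149]
tea scene ((528.61572265625, 274.8708801269531), (208.76760864257812, 354.6717529296875), 89.78192138671875)
```

View pics/top.png

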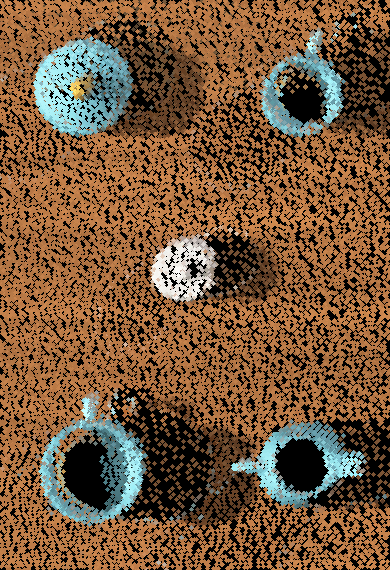

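The top view shows the handle directions: teacup to +x, about +4° (88,408); coffee cup to +x, about -14° (315,42); jug to +y (237,467). The sizes fit the descriptions. The brown tray holding the small saucer is the round_tray, and the two green ones are not.

Next is a helper that turns world waypoints into rows.

```bash
cat >> h.py <<'E'
def rows(wps):
    """wps: list of (x,y,graspz,psi_deg) world; prints tool deltas (tool pointing down)"""
    s=monitor.read_state(); p=np.array(s["ee_pos"]); M=R.from_quat(s["eef_rot"]).as_matrix()
    psi0=np.degrees(np.arctan2(M[1,1],M[0,1])); print("t",round(s["time"],2),"p",p.round(4),"psi",psi0.round(1),"tilt",M[:,2].round(4),"w",round(s["width"],4),"F",np.round(s["ft_force"],1),"q7",s["joint_positions"][6].round(2))
    for x,y,gz,psi in wps:
        d=M.T@(np.array([x,y,gz+r.grip_depth])-p)
        c,sn=np.cos(np.radians(psi)),np.sin(np.radians(psi))
        T=np.array([[-sn,c,0],[c,sn,0],[0,0,-1]]).T  # cols x,y,z
        T=np.column_stack([np.cross([c,sn,0],[0,0,-1]),[c,sn,0],[0,0,-1]])
        rv=R.from_matrix(M.T@T).as_rotvec()/(2*np.pi)
        print(f'"x":{d[0]:.4f},"y":{d[1]:.4f},"z":{d[2]:.4f},"rx":{rv[0]:.4f},"ry":{rv[1]:.4f},"rz":{rv[2]:.4f}')
E
python3 - <<'E'
from h import *
rows([(.42,-.2,.2,-80),(.4265,.0695,.14,-86),(.4265,.0695,.04,-86)])
E
```

```text
t 2.25 p [ 0.2485 -0.5735  0.2923] psi -66.6 tilt [ 1.e-04 -1.e-04 -1.e+00] w 0.0868 F [-0.1 -0.2  0.4] q7 -0.09
"x":0.3059,"y":-0.2746,"z":0.0413,"rx":0.0000,"ry":-0.0000,"rz":0.0373
"x":0.4190,"y":-0.5193,"z":0.1013,"rx":0.0000,"ry":-0.0000,"rz":0.0540
"x":0.4190,"y":-0.5193,"z":0.2013,"rx":0.0000,"ry":-0.0000,"rz":0.0540
```

drive_tool(plan=[{"x": 0.06,"y": -0.055,"z": 0.01,"rz": 0.008,"fingers": 1},{"x": 0.1,"y": -0.09,"z": 0.02,"rz": 0.016,"fingers": 1},{"x": 0.14,"y": -0.125,"z": 0.025,"rz": 0.022,"fingers": 1},{"x": 0.18,"y": -0.16,"z": 0.03,"rz": 0.028,"fingers": 1},{"x": 0.22,"y": -0.195,"z": 0.035,"rz": 0.032,"fingers": 1},{"x": 0.26,"y": -0.23,"z": 0.04,"rz": 0.036,"fingers": 1},{"x": 0.305,"y": -0.275,"z": 0.041,"rz": 0.04,"fingers": 1},{"x": 0.33,"y": -0.32,"z": 0.05,"rz": 0.045,"fingers": 1},{"x": 0.355,"y": -0.37,"z": 0.06,"rz": 0.05,"fingers": 1},{"x": 0.375,"y": -0.42,"z": 0.08,"rz": 0.054,"fingers": 1},{"x": 0.4,"y": -0.47,"z": 0.09,"rz": 0.054,"fingers": 1},{"x": 0.419,"y": -0.519,"z": 0.101,"rz": 0.054,"fingers": 1}])

```text
validation failed for argument at $.pl...
```

```bash
python3 - <<'E'
from h import *
rows([(.4265,.0695,.14,-86),(.4265,.0695,.04,-86)])
c=viewer.camera("wrist"); cv2.imwrite("pics/w1.png",c["color"][:,:,::-1])
P,ok=cloud(c)
m=ok&(np.hypot(P[...,0]-.4265,P[...,1]-.07)<.06)&(P[...,2]>.052)&(P[...,2]<.064); q=P[m]; print(len(q),circ(q[:,:2]))
E
```

```text
t 2.25 p [ 0.2485 -0.5735  0.2923] psi -66.6 tilt [ 1.e-04 -1.e-04 -1.e+00] w 0.0868 F [-0.1 -0.2  0.4] q7 -0.09
"x":0.4190,"y":-0.5193,"z":0.1013,"rx":0.0000,"ry":-0.0000,"rz":0.0540
"x":0.4190,"y":-0.5193,"z":0.2013,"rx":0.0000,"ry":-0.0000,"rz":0.0540h.py:15: RuntimeWarning: Mean of empty slice.
  c0=p.mean(0)
  ret = um.true_divide(
Traceback (most recent call last):
  File "h.py", line 17, in circ
    s=least_squares(lambda q:np.hypot(p[:,0]-q[0],p[:,1]-q[1])-q[2],[*c0,0.03],loss='soft_l1',f_scale=0.002)
ValueError: Initial guess is outside of provided bounds
```

View pics/w1.png

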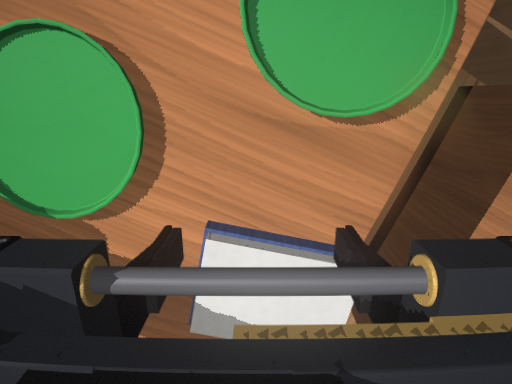

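The move was refused, so nothing moved; the wrist view still shows the start pose. I'll try one small row with every key filled in.

drive_tool(plan=[{"rx": 0.0,"ry": 0.0,"rz": 0.008,"x": 0.06,"y": -0.055,"z": 0.01,"fingers": 1.0}])

```text
time: 2.42
ee_pos: [0.2714, -0.5192, 0.2843]
eef_rot: [0.985, 0.175, -0.001, 0.001]
ft_force: [1.0, 0.5, -0.6]
width: 0.0872
```

```bash
python3 - <<'E'
from h import *
rows([(.42,-.2,.2,-80),(.4265,.0695,.14,-86),(.4265,.0695,.04,-86)])
E
```

```text
t 2.42 p [ 0.2714 -0.5192  0.2843] psi -69.9 tilt [-8.0e-04 -1.6e-03 -1.0e+00] w 0.0872 F [ 1.   0.5 -0.6] q7 -0.23
"x":0.2494,"y":-0.2487,"z":0.0327,"rx":0.0002,"ry":0.0002,"rz":0.0281
"x":0.3482,"y":-0.4996,"z":0.0922,"rx":0.0002,"ry":0.0002,"rz":0.0448
"x":0.3484,"y":-0.4997,"z":0.1922,"rx":0.0002,"ry":0.0002,"rz":0.0448
```

drive_tool(plan=[{"rx": 0.0,"ry": 0.0,"rz": 0.006,"x": 0.05,"y": -0.045,"z": 0.006,"fingers": 1.0},{"rx": 0.0,"ry": 0.0,"rz": 0.012,"x": 0.09,"y": -0.085,"z": 0.012,"fingers": 1.0},{"rx": 0.0,"ry": 0.0,"rz": 0.018,"x": 0.13,"y": -0.125,"z": 0.018,"fingers": 1.0},{"rx": 0.0,"ry": 0.0,"rz": 0.022,"x": 0.17,"y": -0.17,"z": 0.024,"fingers": 1.0},{"rx": 0.0,"ry": 0.0,"rz": 0.026,"x": 0.21,"y": -0.21,"z": 0.028,"fingers": 1.0},{"rx": 0.0,"ry": 0.0,"rz": 0.03,"x": 0.25,"y": -0.25,"z": 0.033,"fingers": 1.0},{"rx": 0.0,"ry": 0.0,"rz": 0.034,"x": 0.275,"y": -0.3,"z": 0.045,"fingers": 1.0},{"rx": 0.0,"ry": 0.0,"rz": 0.038,"x": 0.295,"y": -0.35,"z": 0.055,"fingers": 1.0},{"rx": 0.0,"ry": 0.0,"rz": 0.042,"x": 0.315,"y": -0.4,"z": 0.065,"fingers": 1.0},{"rx": 0.0,"ry": 0.0,"rz": 0.045,"x": 0.335,"y": -0.45,"z": 0.08,"fingers": 1.0},{"rx": 0.0,"ry": 0.0,"rz": 0.045,"x": 0.348,"y": -0.5,"z": 0.09,"fingers": 1.0},{"rx": 0.0,"ry": 0.0,"rz": 0.045,"x": 0.348,"y": -0.5,"z": 0.09,"fingers": 1.0}])

```text
time: 3.92
ee_pos: [0.4233, 0.0771, 0.1943]
eef_rot: [0.999, 0.041, -0.0, -0.0]
ft_force: [1.1, -1.2, -0.7]
width: 0.0868
```

```bash
python3 - <<'E'
from h import *
rows([(.4265,.0695,.14,-86),(.4265,.0695,.04,-86)])
c=viewer.camera("wrist"); cv2.imwrite("pics/w2.png",c["color"][:,:,::-1])
P,ok=cloud(c)
m=ok&(np.hypot(P[...,0]-.4265,P[...,1]-.07)<.06)&(P[...,2]>.052)&(P[...,2]<.064); q=P[m]; print(len(q))
if len(q)>8:print(circ(q[:,:2]))
E
```

```text
t 3.92 p [0.4233 0.0771 0.1943] psi -85.3 tilt [-4.e-04  6.e-04 -1.e+00] w 0.0868 F [ 1.1 -1.2 -0.7] q7 -1.78
"x":0.0025,"y":0.0078,"z":0.0033,"rx":-0.0001,"ry":0.0001,"rz":0.0020
"x":0.0026,"y":0.0079,"z":0.1033,"rx":-0.0001,"ry":0.0001,"rz":0.0020
1659
[0.42545397 0.06773019 0.03151683]
```

View pics/w2.png

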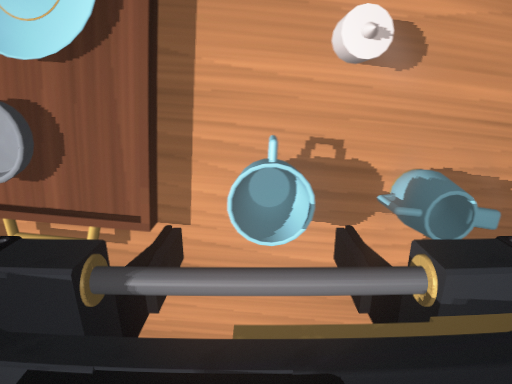

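The wrist view shows the teacup at (270,203) with its handle straight away from the gripper and clear of the jaws. I correct sideways, go down and grip.

drive_tool(plan=[{"rx": 0.0,"ry": 0.0,"rz": 0.002,"x": 0.002,"y": 0.0088,"z": 0.02,"fingers": 1.0},{"rx": 0.0,"ry": 0.0,"rz": 0.002,"x": 0.002,"y": 0.0088,"z": 0.05,"fingers": 1.0},{"rx": 0.0,"ry": 0.0,"rz": 0.002,"x": 0.002,"y": 0.0088,"z": 0.08,"fingers": 1.0},{"rx": 0.0,"ry": 0.0,"rz": 0.002,"x": 0.002,"y": 0.0088,"z": 0.103,"fingers": 1.0},{"rx": 0.0,"ry": 0.0,"rz": 0.002,"x": 0.002,"y": 0.0088,"z": 0.103,"fingers": 1.0},{"rx": 0.0,"ry": 0.0,"rz": 0.002,"x": 0.002,"y": 0.0088,"z": 0.103,"fingers": 0.6},{"rx": 0.0,"ry": 0.0,"rz": 0.002,"x": 0.002,"y": 0.0088,"z": 0.103,"fingers": 0.5},{"rx": 0.0,"ry": 0.0,"rz": 0.002,"x": 0.002,"y": 0.0088,"z": 0.103,"fingers": 0.5},{"rx": 0.0,"ry": 0.0,"rz": 0.002,"x": 0.002,"y": 0.0088,"z": 0.103,"fingers": 0.5},{"rx": 0.0,"ry": 0.0,"rz": 0.002,"x": 0.002,"y": 0.0088,"z": 0.103,"fingers": 0.5}], squeeze=20)

```text
time: 5.22
ee_pos: [0.4275, 0.0652, 0.0925]
eef_rot: [0.999, 0.032, 0.001, -0.0]
ft_force: [-1.5, 1.6, 7.6]
width: 0.0648
```

```bash
python3 - <<'E'
from h import *
rows([(.4265,.0685,.14,-86),(.52,.19,.15,-86),(.589,.281,.15,-86),(.589,.281,.056,-86)])
E
```

```text
t 5.22 p [0.4275 0.0652 0.0925] psi -86.4 tilt [ 1.7e-03  1.0e-04 -1.0e+00] w 0.0648 F [-1.5  1.6  7.6] q7 -1.9
"x":-0.0006,"y":-0.0033,"z":-0.0985,"rx":-0.0000,"ry":-0.0003,"rz":-0.0010
"x":0.1004,"y":-0.1187,"z":-0.1083,"rx":-0.0000,"ry":-0.0003,"rz":-0.0010
"x":0.1750,"y":-0.2051,"z":-0.1082,"rx":-0.0000,"ry":-0.0003,"rz":-0.0010
"x":0.1749,"y":-0.2051,"z":-0.0142,"rx":-0.0000,"ry":-0.0003,"rz":-0.0010
```

drive_tool(plan=[{"rx": 0.0,"ry": 0.0,"rz": 0.0,"x": 0.0,"y": 0.0,"z": -0.015,"fingers": 0.5},{"rx": 0.0,"ry": 0.0,"rz": 0.0,"x": 0.0,"y": 0.0,"z": -0.045,"fingers": 0.5},{"rx": 0.0,"ry": 0.0,"rz": 0.0,"x": 0.005,"y": -0.005,"z": -0.08,"fingers": 0.5},{"rx": 0.0,"ry": 0.0,"rz": 0.0,"x": 0.025,"y": -0.03,"z": -0.1,"fingers": 0.5},{"rx": 0.0,"ry": 0.0,"rz": 0.0,"x": 0.05,"y": -0.06,"z": -0.108,"fingers": 0.5},{"rx": 0.0,"ry": 0.0,"rz": 0.0,"x": 0.075,"y": -0.09,"z": -0.108,"fingers": 0.5},{"rx": 0.0,"ry": 0.0,"rz": 0.0,"x": 0.1,"y": -0.12,"z": -0.108,"fingers": 0.5},{"rx": 0.0,"ry": 0.0,"rz": 0.0,"x": 0.125,"y": -0.15,"z": -0.108,"fingers": 0.5},{"rx": 0.0,"ry": 0.0,"rz": 0.0,"x": 0.15,"y": -0.178,"z": -0.108,"fingers": 0.5},{"rx": 0.0,"ry": 0.0,"rz": 0.0,"x": 0.167,"y": -0.197,"z": -0.108,"fingers": 0.5},{"rx": 0.0,"ry": 0.0,"rz": 0.0,"x": 0.175,"y": -0.205,"z": -0.108,"fingers": 0.5},{"rx": 0.0,"ry": 0.0,"rz": 0.0,"x": 0.175,"y": -0.205,"z": -0.108,"fingers": 0.5}])

```text
time: 6.72
ee_pos: [0.5884, 0.2803, 0.1998]
eef_rot: [0.999, 0.032, -0.0, 0.0]
ft_force: [0.8, -0.2, -1.9]
width: 0.0646
```

```bash
python3 - <<'E'
from h import *
rows([(.589,.281,.15,-86),(.589,.281,.0575,-86)])
for n in["wrist","side"]:
  c=viewer.camera(n); cv2.imwrite(f"pics/w3{n}.png",c["color"][:,:,::-1])
E
```

```text
t 6.72 p [0.5884 0.2803 0.1998] psi -86.4 tilt [-5.e-04 -2.e-04 -1.e+00] w 0.0646 F [ 0.8 -0.2 -1.9] q7 -2.26
"x":0.0006,"y":-0.0006,"z":-0.0012,"rx":0.0000,"ry":0.0001,"rz":-0.0010
"x":0.0007,"y":-0.0006,"z":0.0913,"rx":0.0000,"ry":0.0001,"rz":-0.0010
```

View pics/w3wrist.png

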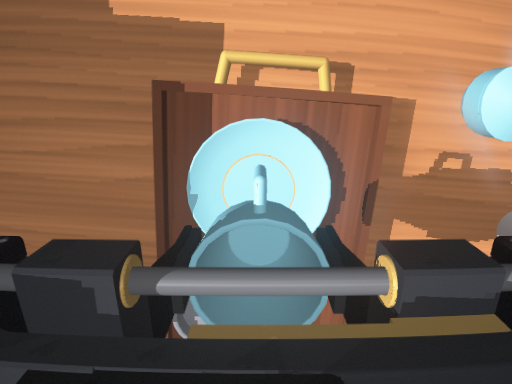

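View pics/w3side.png

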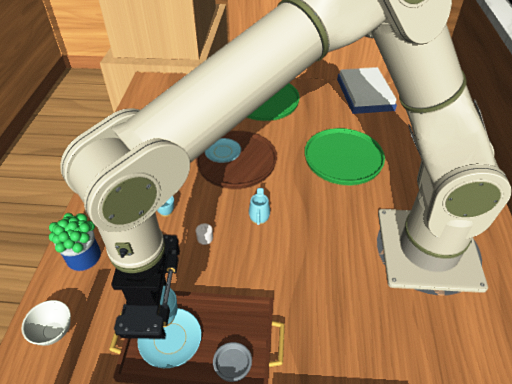

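The wrist view shows the teacup upright in the jaws at (260,255), over the saucer with its gilt ring at (258,188). I check the saucer's centre from this view.

```bash
python3 - <<'E'
from h import *
c=viewer.camera("wrist"); P,ok=cloud(c)
hsv=cv2.cvtColor(c["color"],cv2.COLOR_RGB2HSV)
m=ok&(P[...,2]>.010)&(P[...,2]<.027)&(hsv[...,0]>80)&(hsv[...,0]<110)&(hsv[...,1]>50)
q=P[m]; print(len(q),q.min(0),q.max(0))
k=np.hypot(q[:,0]-.589,q[:,1]-.281); e=q[(k>.058)]; print(len(e),circ(e[:,:2]),circ(e[:,:2],.065))
e=q[q[:,2]>.0195]; print(len(e),circ(e[:,:2]))
E
```

```text
9944 [0.43720361 0.08166824 0.01061495] [0.70979568 0.34509518 0.02699298]
2285 [0.4577218  0.15061155 0.22486312] [0.58627809 0.27519348]
1947 [0.58488357 0.27613876 0.06526884]
```

drive_tool(plan=[{"rx": 0.0,"ry": 0.0,"rz": 0.0,"x": -0.001,"y": 0.001,"z": 0.02,"fingers": 0.5},{"rx": 0.0,"ry": 0.0,"rz": 0.0,"x": -0.001,"y": 0.001,"z": 0.045,"fingers": 0.5},{"rx": 0.0,"ry": 0.0,"rz": 0.0,"x": -0.001,"y": 0.001,"z": 0.07,"fingers": 0.5},{"rx": 0.0,"ry": 0.0,"rz": 0.0,"x": -0.001,"y": 0.001,"z": 0.083,"fingers": 0.5},{"rx": 0.0,"ry": 0.0,"rz": 0.0,"x": -0.001,"y": 0.001,"z": 0.088,"fingers": 0.5},{"rx": 0.0,"ry": 0.0,"rz": 0.0,"x": -0.001,"y": 0.001,"z": 0.09,"fingers": 0.5},{"rx": 0.0,"ry": 0.0,"rz": 0.0,"x": -0.001,"y": 0.001,"z": 0.0915,"fingers": 0.5},{"rx": 0.0,"ry": 0.0,"rz": 0.0,"x": -0.001,"y": 0.001,"z": 0.0915,"fingers": 0.5}])

```text
time: 7.88
ee_pos: [0.5878, 0.2795, 0.1086]
eef_rot: [1.0, 0.032, 0.0, -0.0]
ft_force: [0.5, -0.1, -1.8]
width: 0.0646
```

```bash
python3 - <<'E'
from h import *
rows([(.587,.279,.0555,-86)])
E
```

```text
t 7.88 p [0.5878 0.2795 0.1086] psi -86.4 tilt [ 7.e-04  2.e-04 -1.e+00] w 0.0646 F [ 0.5 -0.1 -1.8] q7 -2.3
"x":-0.0008,"y":0.0005,"z":0.0021,"rx":-0.0000,"ry":-0.0001,"rz":-0.0011
```

drive_tool(plan=[{"rx": 0.0,"ry": 0.0,"rz": 0.0,"x": 0.0,"y": 0.0,"z": 0.001,"fingers": 0.5},{"rx": 0.0,"ry": 0.0,"rz": 0.0,"x": 0.0,"y": 0.0,"z": 0.002,"fingers": 0.5},{"rx": 0.0,"ry": 0.0,"rz": 0.0,"x": 0.0,"y": 0.0,"z": 0.002,"fingers": 0.5}])

```text
time: 8.25
ee_pos: [0.5878, 0.2795, 0.1067]
eef_rot: [1.0, 0.032, 0.0, -0.0]
ft_force: [-1.0, -0.8, 3.0]
width: 0.0646
```

Contact is felt: Fz went from -1.8 to +3. I release, retreat and move on to the candle.

drive_tool(plan=[{"rx": 0.0,"ry": 0.0,"rz": 0.0,"x": 0.0,"y": 0.0,"z": 0.0,"fingers": 0.8},{"rx": 0.0,"ry": 0.0,"rz": 0.0,"x": 0.0,"y": 0.0,"z": 0.0,"fingers": 1.0},{"rx": 0.0,"ry": 0.0,"rz": 0.0,"x": 0.0,"y": 0.0,"z": 0.0,"fingers": 1.0},{"rx": 0.0,"ry": 0.0,"rz": 0.0,"x": 0.0,"y": 0.0,"z": -0.02,"fingers": 1.0},{"rx": 0.0,"ry": 0.0,"rz": 0.0,"x": 0.0,"y": 0.0,"z": -0.05,"fingers": 1.0},{"rx": 0.0,"ry": 0.0,"rz": 0.0,"x": 0.0,"y": 0.0,"z": -0.085,"fingers": 1.0},{"rx": 0.0,"ry": 0.0,"rz": 0.0,"x": 0.0,"y": 0.0,"z": -0.1,"fingers": 1.0},{"rx": 0.0,"ry": 0.0,"rz": 0.0,"x": 0.0,"y": 0.0,"z": -0.1,"fingers": 1.0}])

```text
time: 9.25
ee_pos: [0.588, 0.2797, 0.2074]
eef_rot: [1.0, 0.032, 0.001, -0.0]
ft_force: [0.3, 0.1, -0.9]
width: 0.0868
```

```bash
python3 - <<'E'
from h import *
rows([(.5597,.006,.14,-45),(.5597,.006,.036,-45)])
c=viewer.camera("wrist"); cv2.imwrite(f"pics/w4.png",c["color"][:,:,::-1])
P,ok=cloud(c)
m=ok&(np.hypot(P[...,0]-.587,P[...,1]-.279)<.05)&(P[...,2]>.066)&(P[...,2]<.08); q=P[m]; print(len(q))
if len(q)>8:print(circ(q[:,:2]),np.percentile(q[:,2],95))
E
```

```text
t 9.25 p [0.588  0.2797 0.2074] psi -86.4 tilt [ 2.e-03  7.e-04 -1.e+00] w 0.0868 F [ 0.3  0.1 -0.9] q7 -2.25
"x":-0.0455,"y":0.2714,"z":0.0162,"rx":0.0000,"ry":-0.0004,"rz":-0.1149
"x":-0.0457,"y":0.2714,"z":0.1202,"rx":0.0000,"ry":-0.0004,"rz":-0.1149
1657
[0.58592995 0.27858865 0.03150767] 0.07488805936341895
```

View pics/w4.png

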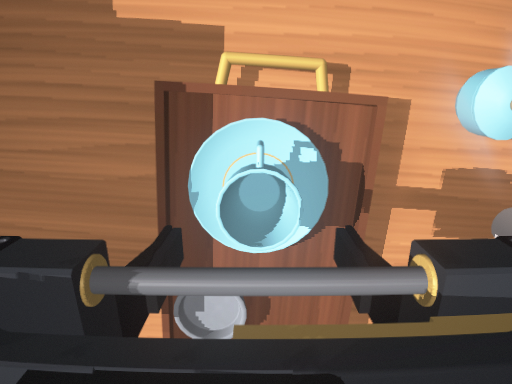

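The teacup stands on the saucer at (259,205) with its rim at z≈0.075 (0.074 expected), upright. Next is the candle.

drive_tool(plan=[{"rx": 0.0,"ry": 0.0,"rz": -0.015,"x": -0.006,"y": 0.035,"z": 0.0,"fingers": 1.0},{"rx": 0.0,"ry": 0.0,"rz": -0.035,"x": -0.014,"y": 0.08,"z": 0.0,"fingers": 1.0},{"rx": 0.0,"ry": 0.0,"rz": -0.055,"x": -0.022,"y": 0.13,"z": 0.003,"fingers": 1.0},{"rx": 0.0,"ry": 0.0,"rz": -0.075,"x": -0.03,"y": 0.18,"z": 0.008,"fingers": 1.0},{"rx": 0.0,"ry": 0.0,"rz": -0.095,"x": -0.038,"y": 0.225,"z": 0.012,"fingers": 1.0},{"rx": 0.0,"ry": 0.0,"rz": -0.11,"x": -0.044,"y": 0.26,"z": 0.016,"fingers": 1.0},{"rx": 0.0,"ry": 0.0,"rz": -0.115,"x": -0.0455,"y": 0.2714,"z": 0.016,"fingers": 1.0},{"rx": 0.0,"ry": 0.0,"rz": -0.115,"x": -0.0455,"y": 0.2714,"z": 0.016,"fingers": 1.0}])

```text
time: 10.3
ee_pos: [0.5587, 0.0044, 0.1888]
eef_rot: [0.924, 0.382, -0.001, -0.0]
ft_force: [-0.2, 0.8, -1.0]
width: 0.0869
```

```bash
python3 - <<'E'
from h import *
c=viewer.camera("wrist"); cv2.imwrite(f"pics/w5.png",c["color"][:,:,::-1])
P,ok=cloud(c)
m=ok&(np.hypot(P[...,0]-.56,P[...,1]-.006)<.03)&(P[...,2]>.008)&(P[...,2]<.031); q=P[m]; print(len(q),circ(q[:,:2],.02))
m=ok&(np.hypot(P[...,0]-.56,P[...,1]-.006)<.03)&(P[...,2]>.031)&(P[...,2]<.037); q=P[m]; print(len(q),(q.min(0)+q.max(0))/2,q.max(0)-q.min(0))
rows([(.5597,.006,.036,-45)])
E
```

```text
237 [0.55882281 0.00627418]
1560 [0.55920265 0.00656303 0.03381059] [0.03925717 0.03945868 0.00549566]
t 10.35 p [0.5589 0.0057 0.1892] psi -45.1 tilt [-1.5e-03  4.0e-04 -1.0e+00] w 0.0873 F [-0.   1.4  0.4] q7 -1.1
"x":0.0009,"y":0.0005,"z":0.1022,"rx":-0.0002,"ry":0.0001,"rz":-0.0001
```

View pics/w5.png

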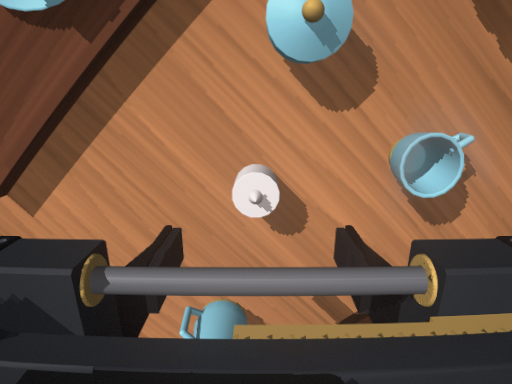

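The candle is at (256,190) with its flame at (256,198), centred between the jaws.

drive_tool(plan=[{"rx": 0.0,"ry": 0.0,"rz": 0.0,"x": 0.0,"y": 0.0,"z": 0.03,"fingers": 1.0},{"rx": 0.0,"ry": 0.0,"rz": 0.0,"x": 0.0,"y": 0.0,"z": 0.06,"fingers": 1.0},{"rx": 0.0,"ry": 0.0,"rz": 0.0,"x": 0.0,"y": 0.0,"z": 0.09,"fingers": 0.9},{"rx": 0.0,"ry": 0.0,"rz": 0.0,"x": 0.0,"y": 0.0,"z": 0.102,"fingers": 0.7},{"rx": 0.0,"ry": 0.0,"rz": 0.0,"x": 0.0,"y": 0.0,"z": 0.102,"fingers": 0.6},{"rx": 0.0,"ry": 0.0,"rz": 0.0,"x": 0.0,"y": 0.0,"z": 0.102,"fingers": 0.4},{"rx": 0.0,"ry": 0.0,"rz": 0.0,"x": 0.0,"y": 0.0,"z": 0.102,"fingers": 0.3},{"rx": 0.0,"ry": 0.0,"rz": 0.0,"x": 0.0,"y": 0.0,"z": 0.102,"fingers": 0.3},{"rx": 0.0,"ry": 0.0,"rz": 0.0,"x": 0.0,"y": 0.0,"z": 0.102,"fingers": 0.3},{"rx": 0.0,"ry": 0.0,"rz": 0.0,"x": 0.0,"y": 0.0,"z": 0.102,"fingers": 0.3}], squeeze=10)

```text
time: 11.6
ee_pos: [0.5598, 0.0057, 0.0888]
eef_rot: [0.924, 0.383, 0.0, 0.0]
ft_force: [-1.0, -1.8, 5.8]
width: 0.0398
```

```bash
python3 - <<'E'
from h import *
rows([(.559,.006,.15,-45),(.4525,.3215,.15,-45)])
E
```

```text
t 11.6 p [0.5598 0.0057 0.0888] psi -45.0 tilt [ 1.1e-03 -3.0e-04 -1.0e+00] w 0.0398 F [-1.  -1.8  5.8] q7 -1.18
"x":-0.0002,"y":-0.0007,"z":-0.1122,"rx":0.0002,"ry":-0.0001,"rz":0.0000
"x":0.1476,"y":-0.2991,"z":-0.1124,"rx":0.0002,"ry":-0.0001,"rz":0.0000
```

drive_tool(plan=[{"rx": 0.0,"ry": 0.0,"rz": 0.0,"x": 0.0,"y": 0.0,"z": -0.015,"fingers": 0.3},{"rx": 0.0,"ry": 0.0,"rz": 0.0,"x": 0.0,"y": 0.0,"z": -0.045,"fingers": 0.3},{"rx": 0.0,"ry": 0.0,"rz": 0.0,"x": 0.005,"y": -0.01,"z": -0.08,"fingers": 0.3},{"rx": 0.0,"ry": 0.0,"rz": 0.0,"x": 0.02,"y": -0.04,"z": -0.105,"fingers": 0.3},{"rx": 0.0,"ry": 0.0,"rz": 0.0,"x": 0.04,"y": -0.08,"z": -0.112,"fingers": 0.3},{"rx": 0.0,"ry": 0.0,"rz": 0.0,"x": 0.06,"y": -0.12,"z": -0.112,"fingers": 0.3},{"rx": 0.0,"ry": 0.0,"rz": 0.0,"x": 0.08,"y": -0.16,"z": -0.112,"fingers": 0.3},{"rx": 0.0,"ry": 0.0,"rz": 0.0,"x": 0.1,"y": -0.2,"z": -0.112,"fingers": 0.3},{"rx": 0.0,"ry": 0.0,"rz": 0.0,"x": 0.12,"y": -0.24,"z": -0.112,"fingers": 0.3},{"rx": 0.0,"ry": 0.0,"rz": 0.0,"x": 0.137,"y": -0.277,"z": -0.112,"fingers": 0.3},{"rx": 0.0,"ry": 0.0,"rz": 0.0,"x": 0.1476,"y": -0.299,"z": -0.112,"fingers": 0.3},{"rx": 0.0,"ry": 0.0,"rz": 0.0,"x": 0.1476,"y": -0.299,"z": -0.112,"fingers": 0.3}])

```text
time: 13.1
ee_pos: [0.4509, 0.3235, 0.201]
eef_rot: [0.923, 0.385, 0.0, -0.0]
ft_force: [0.2, -0.1, -0.3]
width: 0.0395
```

```bash
python3 - <<'E'
from h import *
c=viewer.camera("wrist"); cv2.imwrite(f"pics/w6.png",c["color"][:,:,::-1])
P,ok=cloud(c)
m=ok&(np.hypot(P[...,0]-.4525,P[...,1]-.3215)<.045)&(P[...,2]>.012)&(P[...,2]<.032); q=P[m]; print(len(q),q.min(0),q.max(0))
e=q[q[:,2]>.025]; print(len(e),circ(e[:,:2]),circ(e[:,:2],.036))
c=viewer.camera("scene"); P,ok=cloud(c)
cv2.imwrite(f"pics/s6.png",cv2.resize(c["color"][100:240,280:440,::-1],None,fx=4,fy=4))
rows([(.4525,.3215,.15,-45),(.4525,.3215,.054,-45)])
E
```

```text
4264 [0.41336961 0.28381304 0.01382235] [0.48951531 0.36642629 0.03028006]
1253 [0.45156121 0.32199344 0.03528018] [0.45111986 0.32155999]
t 13.2 p [0.4524 0.321  0.2005] psi -45.0 tilt [ 4.e-04 -5.e-04 -1.e+00] w 0.0396 F [ 0.7 -0.7 -0.2] q7 -1.74
"x":0.0004,"y":-0.0003,"z":-0.0005,"rx":0.0001,"ry":0.0000,"rz":0.0001
"x":0.0005,"y":-0.0004,"z":0.0955,"rx":0.0001,"ry":0.0000,"rz":0.0001
```

View pics/w6.png

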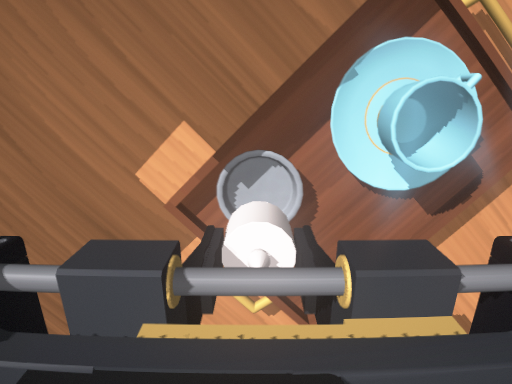

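View pics/s6.png

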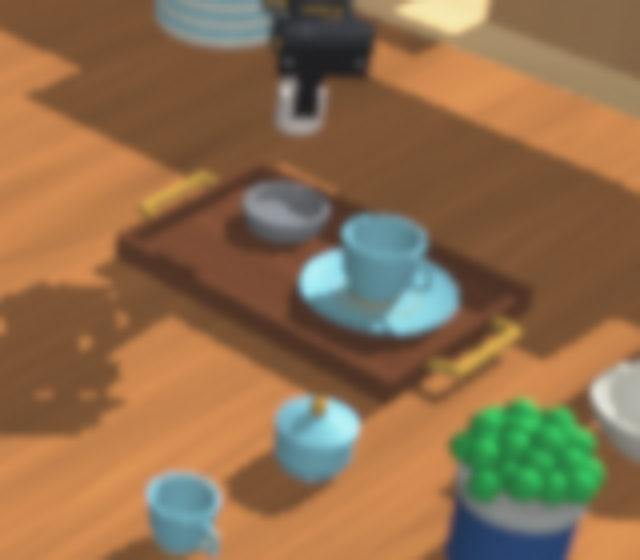

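The candle hangs upright in the jaws, with the dish at (260,188) and the cup inside the saucer. I lower the candle.

drive_tool(plan=[{"rx": 0.0,"ry": 0.0,"rz": 0.0,"x": 0.0,"y": -0.0012,"z": 0.02,"fingers": 0.3},{"rx": 0.0,"ry": 0.0,"rz": 0.0,"x": 0.0,"y": -0.0012,"z": 0.05,"fingers": 0.3},{"rx": 0.0,"ry": 0.0,"rz": 0.0,"x": 0.0,"y": -0.0012,"z": 0.075,"fingers": 0.3},{"rx": 0.0,"ry": 0.0,"rz": 0.0,"x": 0.0,"y": -0.0012,"z": 0.088,"fingers": 0.3},{"rx": 0.0,"ry": 0.0,"rz": 0.0,"x": 0.0,"y": -0.0012,"z": 0.093,"fingers": 0.3},{"rx": 0.0,"ry": 0.0,"rz": 0.0,"x": 0.0,"y": -0.0012,"z": 0.0945,"fingers": 0.3},{"rx": 0.0,"ry": 0.0,"rz": 0.0,"x": 0.0,"y": -0.0012,"z": 0.0955,"fingers": 0.3},{"rx": 0.0,"ry": 0.0,"rz": 0.0,"x": 0.0,"y": -0.0012,"z": 0.0955,"fingers": 0.3}])

```text
time: 14.2
ee_pos: [0.4515, 0.3224, 0.1051]
eef_rot: [0.924, 0.383, 0.0, 0.0]
ft_force: [0.1, 0.9, -0.6]
width: 0.0398
```

drive_tool(plan=[{"rx": 0.0,"ry": 0.0,"rz": 0.0,"x": 0.0,"y": 0.0,"z": 0.001,"fingers": 0.3},{"rx": 0.0,"ry": 0.0,"rz": 0.0,"x": 0.0,"y": 0.0,"z": 0.0015,"fingers": 0.3},{"rx": 0.0,"ry": 0.0,"rz": 0.0,"x": 0.0,"y": 0.0,"z": 0.0015,"fingers": 0.3}])

```text
time: 14.58
ee_pos: [0.4517, 0.3226, 0.1045]
eef_rot: [0.924, 0.383, 0.001, 0.0]
ft_force: [-4.0, -2.7, 12.5]
width: 0.0394
```

drive_tool(plan=[{"rx": 0.0,"ry": 0.0,"rz": 0.0,"x": 0.0,"y": 0.0,"z": -0.001,"fingers": 0.3},{"rx": 0.0,"ry": 0.0,"rz": 0.0,"x": 0.0,"y": 0.0,"z": -0.001,"fingers": 0.55},{"rx": 0.0,"ry": 0.0,"rz": 0.0,"x": 0.0,"y": 0.0,"z": -0.001,"fingers": 0.7},{"rx": 0.0,"ry": 0.0,"rz": 0.0,"x": 0.0,"y": 0.0,"z": -0.001,"fingers": 0.8},{"rx": 0.0,"ry": 0.0,"rz": 0.0,"x": 0.0,"y": 0.0,"z": -0.02,"fingers": 1.0},{"rx": 0.0,"ry": 0.0,"rz": 0.0,"x": 0.0,"y": 0.0,"z": -0.05,"fingers": 1.0},{"rx": 0.0,"ry": 0.0,"rz": 0.0,"x": 0.0,"y": 0.0,"z": -0.085,"fingers": 1.0},{"rx": 0.0,"ry": 0.0,"rz": 0.0,"x": 0.0,"y": 0.0,"z": -0.1,"fingers": 1.0},{"rx": 0.0,"ry": 0.0,"rz": 0.0,"x": 0.0,"y": 0.0,"z": -0.1,"fingers": 1.0}])

```text
time: 15.7
ee_pos: [0.4517, 0.3225, 0.2041]
eef_rot: [0.924, 0.383, 0.001, 0.0]
ft_force: [0.2, 0.6, -0.1]
width: 0.0865
```

```bash
python3 - <<'E'
from h import *
c=viewer.camera("wrist"); cv2.imwrite(f"pics/w7.png",c["color"][:,:,::-1])
P,ok=cloud(c)
m=ok&(np.hypot(P[...,0]-.4515,P[...,1]-.322)<.03)&(P[...,2]>.045)&(P[...,2]<.056); q=P[m]; print(len(q),(q.min(0)+q.max(0))/2,q.max(0)-q.min(0))
rows([(.429,-.071,.15,0),(.429,-.071,.038,0)])
E
```

```text
1604 [0.45219735 0.3217078  0.05052636] [0.0397643  0.03920937 0.01093646]
t 15.75 p [0.4513 0.322  0.2029] psi -45.0 tilt [ 3.e-04 -3.e-04 -1.e+00] w 0.0869 F [ 0.1  0.7 -1.2] q7 -1.74
"x":-0.2938,"y":0.2621,"z":0.0020,"rx":0.0001,"ry":0.0000,"rz":-0.1250
"x":-0.2938,"y":0.2620,"z":0.1140,"rx":0.0001,"ry":0.0000,"rz":-0.1250
```

View pics/w7.png

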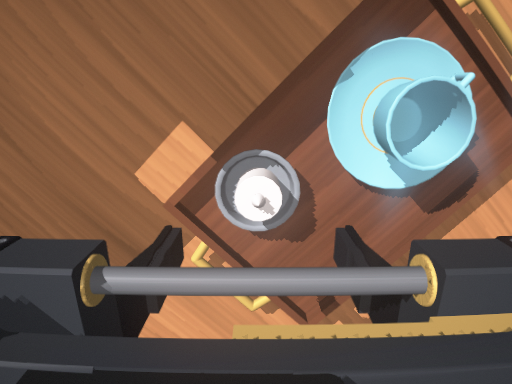

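The candle sits inside the dish at (258,195) with its top at z≈0.050, as expected. On to the jug.

drive_tool(plan=[{"rx": 0.0,"ry": 0.0,"rz": -0.015,"x": -0.03,"y": 0.027,"z": 0.0,"fingers": 1.0},{"rx": 0.0,"ry": 0.0,"rz": -0.035,"x": -0.065,"y": 0.058,"z": 0.0,"fingers": 1.0},{"rx": 0.0,"ry": 0.0,"rz": -0.053,"x": -0.1,"y": 0.09,"z": 0.0,"fingers": 1.0},{"rx": 0.0,"ry": 0.0,"rz": -0.07,"x": -0.135,"y": 0.12,"z": 0.0,"fingers": 1.0},{"rx": 0.0,"ry": 0.0,"rz": -0.087,"x": -0.17,"y": 0.15,"z": 0.0,"fingers": 1.0},{"rx": 0.0,"ry": 0.0,"rz": -0.103,"x": -0.205,"y": 0.183,"z": 0.0,"fingers": 1.0},{"rx": 0.0,"ry": 0.0,"rz": -0.115,"x": -0.24,"y": 0.214,"z": 0.0,"fingers": 1.0},{"rx": 0.0,"ry": 0.0,"rz": -0.125,"x": -0.272,"y": 0.243,"z": 0.002,"fingers": 1.0},{"rx": 0.0,"ry": 0.0,"rz": -0.125,"x": -0.294,"y": 0.262,"z": 0.002,"fingers": 1.0},{"rx": 0.0,"ry": 0.0,"rz": -0.125,"x": -0.294,"y": 0.262,"z": 0.002,"fingers": 1.0}])

```text
time: 17.0
ee_pos: [0.4278, -0.0729, 0.1999]
eef_rot: [0.708, 0.706, -0.001, -0.001]
ft_force: [0.6, 0.3, -0.2]
width: 0.087
```

```bash
python3 - <<'E'
from h import *
c=viewer.camera("wrist"); cv2.imwrite(f"pics/w8.png",c["color"][:,:,::-1])
P,ok=cloud(c)
N=lambda a,b:ok&(np.hypot(P[...,0]-.43,P[...,1]+.071)<.06)&(P[...,2]>a)&(P[...,2]<b)
q=P[N(.062,.072)]; print(len(q),circ(q[:,:2]),q.min(0),q.max(0))
q=P[N(.015,.03)]; print(len(q),circ(q[:,:2],.028))
q=P[N(.02,.06)]; f=q[q[:,1]>-.071+.034]; print("handle",len(f),f.mean(0))
rows([(.429,-.071,.15,0),(.429,-.071,.038,0)])
E
```

```text
1289 [ 0.42876266 -0.0753372   0.02242884] [ 0.4065185  -0.11250489  0.06201032] [ 0.450678   -0.04615638  0.07041902]
486 [ 0.42868619 -0.06857655]
handle 133 [ 0.42802602 -0.03113055  0.05069834]
t 17.05 p [ 0.4282 -0.0713  0.2002] psi -0.1 tilt [-1.6e-03  9.0e-04 -1.0e+00] w 0.0867 F [ 0.5  1.1 -1. ] q7 0.04
"x":0.0003,"y":0.0008,"z":-0.0008,"rx":-0.0003,"ry":-0.0001,"rz":-0.0003
"x":0.0002,"y":0.0010,"z":0.1112,"rx":-0.0003,"ry":-0.0001,"rz":-0.0003
```

View pics/w8.png

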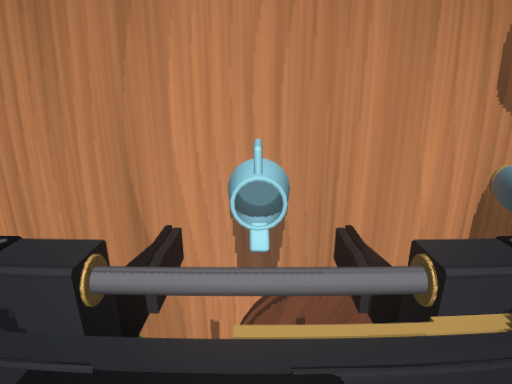

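The jug is at (258,195), handle up at (258,155) and lip down at (259,240), squarely between the jaws.

drive_tool(plan=[{"rx": 0.0,"ry": 0.0,"rz": 0.0,"x": 0.0,"y": 0.0006,"z": 0.03,"fingers": 1.0},{"rx": 0.0,"ry": 0.0,"rz": 0.0,"x": 0.0,"y": 0.0006,"z": 0.06,"fingers": 1.0},{"rx": 0.0,"ry": 0.0,"rz": 0.0,"x": 0.0,"y": 0.0006,"z": 0.09,"fingers": 1.0},{"rx": 0.0,"ry": 0.0,"rz": 0.0,"x": 0.0,"y": 0.0006,"z": 0.111,"fingers": 1.0},{"rx": 0.0,"ry": 0.0,"rz": 0.0,"x": 0.0,"y": 0.0006,"z": 0.111,"fingers": 0.8},{"rx": 0.0,"ry": 0.0,"rz": 0.0,"x": 0.0,"y": 0.0006,"z": 0.111,"fingers": 0.6},{"rx": 0.0,"ry": 0.0,"rz": 0.0,"x": 0.0,"y": 0.0006,"z": 0.111,"fingers": 0.45},{"rx": 0.0,"ry": 0.0,"rz": 0.0,"x": 0.0,"y": 0.0006,"z": 0.111,"fingers": 0.4},{"rx": 0.0,"ry": 0.0,"rz": 0.0,"x": 0.0,"y": 0.0006,"z": 0.111,"fingers": 0.4},{"rx": 0.0,"ry": 0.0,"rz": 0.0,"x": 0.0,"y": 0.0006,"z": 0.111,"fingers": 0.4}], squeeze=25)

```text
time: 18.3
ee_pos: [0.4296, -0.071, 0.0906]
eef_rot: [0.707, 0.707, -0.0, 0.0]
ft_force: [-2.3, 0.0, 8.2]
width: 0.054
```

```bash
python3 - <<'E'
from h import *
rows([(.429,-.071,.15,0),(.45,.225,.15,0),(.45,.225,.046,0)])
E
```

```text
t 18.3 p [ 0.4296 -0.071   0.0906] psi 0.0 tilt [ 4.e-04 -7.e-04 -1.e+00] w 0.054 F [-2.3  0.   8.2] q7 -0.15
"x":-0.0000,"y":-0.0006,"z":-0.1104,"rx":0.0001,"ry":0.0001,"rz":0.0000
"x":0.2960,"y":0.0204,"z":-0.1105,"rx":0.0001,"ry":0.0001,"rz":0.0000
"x":0.2960,"y":0.0204,"z":-0.0065,"rx":0.0001,"ry":0.0001,"rz":0.0000
```

drive_tool(plan=[{"rx": 0.0,"ry": 0.0,"rz": 0.0,"x": 0.0,"y": 0.0,"z": -0.015,"fingers": 0.4},{"rx": 0.0,"ry": 0.0,"rz": 0.0,"x": 0.0,"y": 0.0,"z": -0.045,"fingers": 0.4},{"rx": 0.0,"ry": 0.0,"rz": 0.0,"x": 0.01,"y": 0.0,"z": -0.08,"fingers": 0.4},{"rx": 0.0,"ry": 0.0,"rz": 0.0,"x": 0.035,"y": 0.002,"z": -0.105,"fingers": 0.4},{"rx": 0.0,"ry": 0.0,"rz": 0.0,"x": 0.07,"y": 0.005,"z": -0.11,"fingers": 0.4},{"rx": 0.0,"ry": 0.0,"rz": 0.0,"x": 0.11,"y": 0.008,"z": -0.11,"fingers": 0.4},{"rx": 0.0,"ry": 0.0,"rz": 0.0,"x": 0.15,"y": 0.011,"z": -0.11,"fingers": 0.4},{"rx": 0.0,"ry": 0.0,"rz": 0.0,"x": 0.19,"y": 0.014,"z": -0.11,"fingers": 0.4},{"rx": 0.0,"ry": 0.0,"rz": 0.0,"x": 0.23,"y": 0.017,"z": -0.11,"fingers": 0.4},{"rx": 0.0,"ry": 0.0,"rz": 0.0,"x": 0.265,"y": 0.019,"z": -0.11,"fingers": 0.4},{"rx": 0.0,"ry": 0.0,"rz": 0.0,"x": 0.288,"y": 0.02,"z": -0.11,"fingers": 0.4},{"rx": 0.0,"ry": 0.0,"rz": 0.0,"x": 0.296,"y": 0.02,"z": -0.11,"fingers": 0.4}])

```text
time: 19.8
ee_pos: [0.449, 0.2265, 0.2008]
eef_rot: [0.706, 0.708, 0.0, -0.0]
ft_force: [-0.8, 0.1, -2.5]
width: 0.0539
```

```bash
python3 - <<'E'
from h import *
for n in["wrist","side"]:
  c=viewer.camera(n); cv2.imwrite(f"pics/w9{n}.png",c["color"][:,:,::-1])
rows([(.45,.225,.15,0),(.45,.225,.0476,0)])
E
```

```text
t 19.9 p [0.4491 0.2254 0.2005] psi 0.1 tilt [ 1.e-04  1.e-04 -1.e+00] w 0.0537 F [-0.5 -0.6 -1.5] q7 -0.79
"x":-0.0004,"y":0.0009,"z":-0.0005,"rx":0.0000,"ry":-0.0000,"rz":0.0002
"x":-0.0005,"y":0.0008,"z":0.1019,"rx":0.0000,"ry":-0.0000,"rz":0.0002
```

View pics/w9wrist.png

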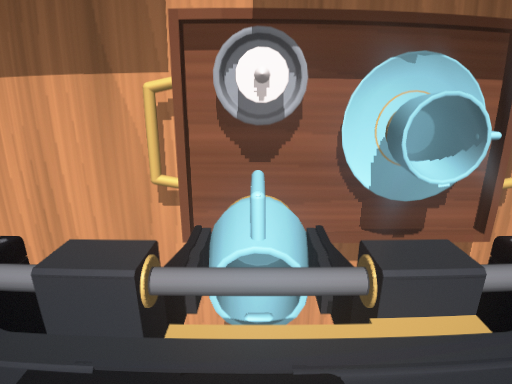

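View pics/w9side.png

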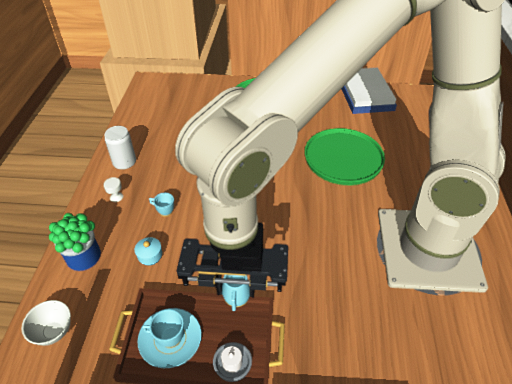

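The jug hangs upright, handle toward the dish, over the bare corner; the teacup, (175,325) in the side view, and the candle (232,357) are in place. I lower the jug.

drive_tool(plan=[{"rx": 0.0,"ry": 0.0,"rz": 0.0,"x": 0.0,"y": 0.0008,"z": 0.02,"fingers": 0.4},{"rx": 0.0,"ry": 0.0,"rz": 0.0,"x": 0.0,"y": 0.0008,"z": 0.05,"fingers": 0.4},{"rx": 0.0,"ry": 0.0,"rz": 0.0,"x": 0.0,"y": 0.0008,"z": 0.08,"fingers": 0.4},{"rx": 0.0,"ry": 0.0,"rz": 0.0,"x": 0.0,"y": 0.0008,"z": 0.094,"fingers": 0.4},{"rx": 0.0,"ry": 0.0,"rz": 0.0,"x": 0.0,"y": 0.0008,"z": 0.099,"fingers": 0.4},{"rx": 0.0,"ry": 0.0,"rz": 0.0,"x": 0.0,"y": 0.0008,"z": 0.101,"fingers": 0.4},{"rx": 0.0,"ry": 0.0,"rz": 0.0,"x": 0.0,"y": 0.0008,"z": 0.102,"fingers": 0.4},{"rx": 0.0,"ry": 0.0,"rz": 0.0,"x": 0.0,"y": 0.0008,"z": 0.102,"fingers": 0.4}])

```text
time: 20.9
ee_pos: [0.4506, 0.2253, 0.0988]
eef_rot: [0.707, 0.707, 0.001, 0.0]
ft_force: [0.6, -0.6, 0.1]
width: 0.0535
```

drive_tool(plan=[{"rx": 0.0,"ry": 0.0,"rz": 0.0,"x": 0.0,"y": 0.0,"z": 0.0007,"fingers": 0.4},{"rx": 0.0,"ry": 0.0,"rz": 0.0,"x": 0.0,"y": 0.0,"z": 0.0007,"fingers": 0.4}])

```text
time: 21.15
ee_pos: [0.4506, 0.2253, 0.0986]
eef_rot: [0.707, 0.707, 0.0, 0.001]
ft_force: [-3.7, -2.3, 12.7]
width: 0.0532
```

drive_tool(plan=[{"rx": 0.0,"ry": 0.0,"rz": 0.0,"x": 0.0,"y": 0.0,"z": -0.0007,"fingers": 0.4},{"rx": 0.0,"ry": 0.0,"rz": 0.0,"x": 0.0,"y": 0.0,"z": -0.0007,"fingers": 0.7},{"rx": 0.0,"ry": 0.0,"rz": 0.0,"x": 0.0,"y": 0.0,"z": -0.0007,"fingers": 0.9},{"rx": 0.0,"ry": 0.0,"rz": 0.0,"x": 0.0,"y": 0.0,"z": -0.0007,"fingers": 0.95},{"rx": 0.0,"ry": 0.0,"rz": 0.0,"x": 0.0,"y": 0.0,"z": -0.02,"fingers": 0.95},{"rx": 0.0,"ry": 0.0,"rz": 0.0,"x": 0.0,"y": 0.0,"z": -0.05,"fingers": 0.95},{"rx": 0.0,"ry": 0.0,"rz": 0.0,"x": 0.0,"y": 0.0,"z": -0.085,"fingers": 1.0},{"rx": 0.0,"ry": 0.0,"rz": 0.0,"x": 0.0,"y": 0.0,"z": -0.1,"fingers": 1.0},{"rx": 0.0,"ry": 0.0,"rz": 0.0,"x": 0.0,"y": 0.0,"z": -0.1,"fingers": 1.0}])

```text
time: 22.28
ee_pos: [0.4506, 0.2252, 0.1983]
eef_rot: [0.707, 0.707, 0.001, 0.001]
ft_force: [0.3, 0.4, -0.2]
width: 0.0869
```

```bash
python3 - <<'E'
from h import *
for n in["wrist"]:
  c=viewer.camera(n); cv2.imwrite(f"pics/w10{n}.png",c["color"][:,:,::-1])
rows([(.60,.05,.15,-50),(.677,-.0705,.14,-104),(.677,-.0705,.031,-104)])
E
```

```text
t 22.32 p [0.4502 0.2248 0.1973] psi 0.0 tilt [ 5.e-04 -5.e-04 -1.e+00] w 0.0872 F [-0.1  0.2 -0.9] q7 -0.79
"x":-0.1748,"y":0.1498,"z":-0.0036,"rx":0.0001,"ry":0.0000,"rz":0.1389
"x":-0.2953,"y":0.2268,"z":0.0065,"rx":0.0001,"ry":-0.0000,"rz":0.2889
"x":-0.2953,"y":0.2268,"z":0.1155,"rx":0.0001,"ry":-0.0000,"rz":0.2889
```

View pics/w10wrist.png

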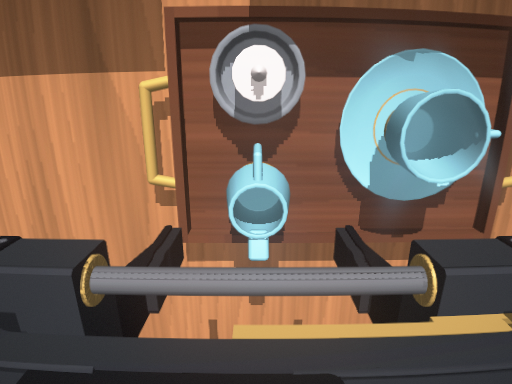

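The jug stands on the bare floor at (258,195), clear of the dish and saucer. The coffee cup is next; I take jaw angle +76°, the same grasp turned half round, which also suits the pot afterwards.

drive_tool(plan=[{"rx": 0.0,"ry": 0.0,"rz": -0.018,"x": -0.025,"y": 0.02,"z": 0.0,"fingers": 1.0},{"rx": 0.0,"ry": 0.0,"rz": -0.038,"x": -0.055,"y": 0.042,"z": 0.0,"fingers": 1.0},{"rx": 0.0,"ry": 0.0,"rz": -0.06,"x": -0.09,"y": 0.07,"z": 0.0,"fingers": 1.0},{"rx": 0.0,"ry": 0.0,"rz": -0.082,"x": -0.125,"y": 0.096,"z": 0.0,"fingers": 1.0},{"rx": 0.0,"ry": 0.0,"rz": -0.105,"x": -0.16,"y": 0.123,"z": 0.0,"fingers": 1.0},{"rx": 0.0,"ry": 0.0,"rz": -0.128,"x": -0.195,"y": 0.15,"z": 0.0,"fingers": 1.0},{"rx": 0.0,"ry": 0.0,"rz": -0.15,"x": -0.23,"y": 0.177,"z": 0.0,"fingers": 1.0},{"rx": 0.0,"ry": 0.0,"rz": -0.172,"x": -0.26,"y": 0.2,"z": 0.003,"fingers": 1.0},{"rx": 0.0,"ry": 0.0,"rz": -0.195,"x": -0.283,"y": 0.218,"z": 0.006,"fingers": 1.0},{"rx": 0.0,"ry": 0.0,"rz": -0.211,"x": -0.2953,"y": 0.2268,"z": 0.006,"fingers": 1.0},{"rx": 0.0,"ry": 0.0,"rz": -0.211,"x": -0.2953,"y": 0.2268,"z": 0.006,"fingers": 1.0},{"rx": 0.0,"ry": 0.0,"rz": -0.211,"x": -0.2953,"y": 0.2268,"z": 0.006,"fingers": 1.0}])

```text
time: 23.82
ee_pos: [0.6764, -0.0688, 0.1906]
eef_rot: [0.122, 0.992, 0.0, -0.001]
ft_force: [0.1, 0.6, -0.7]
width: 0.087
```

```bash
python3 - <<'E'
from h import *
c=viewer.camera("wrist"); cv2.imwrite(f"pics/w11.png",c["color"][:,:,::-1])
P,ok=cloud(c)
N=lambda a,b:ok&(np.hypot(P[...,0]-.677,P[...,1]+.0705)<.05)&(P[...,2]>a)&(P[...,2]<b)
q=P[N(.041,.05)]; print(len(q),circ(q[:,:2]),q.min(0),q.max(0))
q=P[N(.014,.045)]; f=q[np.hypot(q[:,0]-.677,q[:,1]+.0705)>.033]; print("handle",len(f),f.mean(0))
rows([(.677,-.0705,.14,76),(.677,-.0705,.031,76)])
E
```

```text
1001 [ 0.67536543 -0.07133436  0.02409611] [ 0.64979142 -0.09728518  0.04103104] [ 0.71085909 -0.04547398  0.04792995]
handle 52 [ 0.71248696 -0.08008057  0.03938072]
t 23.88 p [ 0.6765 -0.0688  0.191 ] psi 76.0 tilt [-8.e-04  2.e-04 -1.e+00] w 0.0872 F [ 0.  -0.4  0.3] q7 0.96
"x":-0.0009,"y":-0.0015,"z":0.0000,"rx":-0.0000,"ry":-0.0001,"rz":-0.0001
"x":-0.0010,"y":-0.0015,"z":0.1090,"rx":-0.0000,"ry":-0.0001,"rz":-0.0001
```

View pics/w11.png

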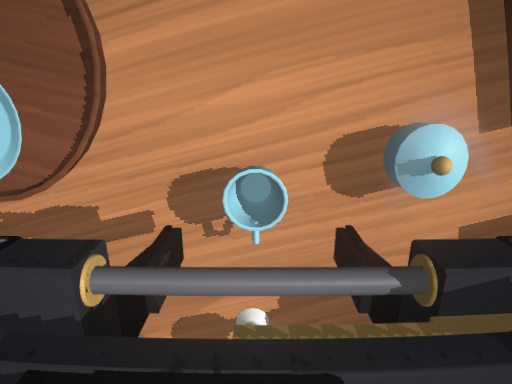

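The cup is at (255,198) with its handle down at (255,238), square to the jaws. A white egg cup shows at (253,318), so I check how close it is.

```bash
python3 - <<'E'
from h import *
d=np.load("d.npz"); P=d["sideP"]; print(P[180:202,104:122].reshape(-1,3)[::12].round(3)); 
q=P[178:202,100:124].reshape(-1,3); q=q[q[:,2]>.015]; print(q.min(0),q.max(0))
E
```

```text
[[ 0.369  0.658  0.878]
 [ 0.816 -0.126  0.054]
 [ 0.83  -0.119  0.056]
 [ 0.877 -0.165  0.002]
 [ 0.811 -0.114  0.059]
 [ 0.828 -0.111  0.056]
 [ 0.843 -0.108  0.055]
 [ 0.81  -0.107  0.058]
 [ 0.825 -0.103  0.057]
 [ 0.84  -0.1    0.056]
 [ 0.809 -0.102  0.056]
 [ 0.823 -0.097  0.056]
 [ 0.87  -0.144 -0.   ]
 [ 0.807 -0.096  0.054]
 [ 0.821 -0.09   0.056]
 [ 0.866 -0.134  0.002]
 [ 0.809 -0.097  0.046]
 [ 0.825 -0.093  0.045]
 [ 0.863 -0.126  0.003]
 [ 0.812 -0.098  0.037]
 [ 0.846 -0.125  0.001]
 [ 0.861 -0.118  0.004]
 [ 0.819 -0.107  0.018]
 [ 0.843 -0.117  0.003]
 [ 0.859 -0.112  0.002]
 [ 0.819 -0.104  0.014]
 [ 0.84  -0.107  0.005]
 [ 0.855 -0.102  0.005]
 [ 0.819 -0.099  0.011]
 [ 0.838 -0.101  0.004]
 [ 0.853 -0.096  0.004]
 [ 0.82  -0.098  0.005]
 [ 0.835 -0.093  0.004]]
[ 0.36892829 -0.13212168  0.01610025] [0.84443425 0.65792543 0.8780469 ]
```

The egg cup is at x>0.80, 13 cm away, so it is clear.

drive_tool(plan=[{"rx": 0.0,"ry": 0.0,"rz": 0.0,"x": 0.0,"y": -0.002,"z": 0.03,"fingers": 1.0},{"rx": 0.0,"ry": 0.0,"rz": 0.0,"x": 0.0,"y": -0.002,"z": 0.06,"fingers": 1.0},{"rx": 0.0,"ry": 0.0,"rz": 0.0,"x": 0.0,"y": -0.002,"z": 0.09,"fingers": 1.0},{"rx": 0.0,"ry": 0.0,"rz": 0.0,"x": 0.0,"y": -0.002,"z": 0.109,"fingers": 1.0},{"rx": 0.0,"ry": 0.0,"rz": 0.0,"x": 0.0,"y": -0.002,"z": 0.109,"fingers": 0.8},{"rx": 0.0,"ry": 0.0,"rz": 0.0,"x": 0.0,"y": -0.002,"z": 0.109,"fingers": 0.6},{"rx": 0.0,"ry": 0.0,"rz": 0.0,"x": 0.0,"y": -0.002,"z": 0.109,"fingers": 0.45},{"rx": 0.0,"ry": 0.0,"rz": 0.0,"x": 0.0,"y": -0.002,"z": 0.109,"fingers": 0.4},{"rx": 0.0,"ry": 0.0,"rz": 0.0,"x": 0.0,"y": -0.002,"z": 0.109,"fingers": 0.4},{"rx": 0.0,"ry": 0.0,"rz": 0.0,"x": 0.0,"y": -0.002,"z": 0.109,"fingers": 0.4}], squeeze=18)

```text
time: 25.12
ee_pos: [0.6768, -0.0719, 0.083]
eef_rot: [0.122, 0.993, 0.0, 0.0]
ft_force: [-0.9, 0.2, 4.0]
width: 0.0491
```

```bash
python3 - <<'E'
from h import *
rows([(.676,-.071,.15,76),(.5555,-.3025,.15,76)])
E
```

```text
t 25.12 p [ 0.6768 -0.0719  0.083 ] psi 76.0 tilt [ 9.e-04 -0.e+00 -1.e+00] w 0.0491 F [-0.9  0.2  4. ] q7 0.91
"x":0.0009,"y":0.0007,"z":-0.1180,"rx":0.0000,"ry":0.0001,"rz":-0.0001
"x":0.0618,"y":-0.2531,"z":-0.1181,"rx":0.0000,"ry":0.0001,"rz":-0.0001
```

drive_tool(plan=[{"rx": 0.0,"ry": 0.0,"rz": 0.0,"x": 0.0,"y": 0.0,"z": -0.015,"fingers": 0.4},{"rx": 0.0,"ry": 0.0,"rz": 0.0,"x": 0.0,"y": 0.0,"z": -0.045,"fingers": 0.4},{"rx": 0.0,"ry": 0.0,"rz": 0.0,"x": 0.002,"y": -0.01,"z": -0.08,"fingers": 0.4},{"rx": 0.0,"ry": 0.0,"rz": 0.0,"x": 0.009,"y": -0.035,"z": -0.108,"fingers": 0.4},{"rx": 0.0,"ry": 0.0,"rz": 0.0,"x": 0.017,"y": -0.07,"z": -0.118,"fingers": 0.4},{"rx": 0.0,"ry": 0.0,"rz": 0.0,"x": 0.027,"y": -0.11,"z": -0.118,"fingers": 0.4},{"rx": 0.0,"ry": 0.0,"rz": 0.0,"x": 0.037,"y": -0.15,"z": -0.118,"fingers": 0.4},{"rx": 0.0,"ry": 0.0,"rz": 0.0,"x": 0.047,"y": -0.19,"z": -0.118,"fingers": 0.4},{"rx": 0.0,"ry": 0.0,"rz": 0.0,"x": 0.056,"y": -0.227,"z": -0.118,"fingers": 0.4},{"rx": 0.0,"ry": 0.0,"rz": 0.0,"x": 0.061,"y": -0.246,"z": -0.118,"fingers": 0.4},{"rx": 0.0,"ry": 0.0,"rz": 0.0,"x": 0.0618,"y": -0.253,"z": -0.118,"fingers": 0.4},{"rx": 0.0,"ry": 0.0,"rz": 0.0,"x": 0.0618,"y": -0.253,"z": -0.118,"fingers": 0.4}])

```text
time: 26.62
ee_pos: [0.5558, -0.3015, 0.2007]
eef_rot: [0.121, 0.993, 0.0, 0.0]
ft_force: [0.2, 0.5, -0.5]
width: 0.0491
```

```bash
python3 - <<'E'
from h import *
c=viewer.camera("wrist"); cv2.imwrite(f"pics/w12.png",c["color"][:,:,::-1])
P,ok=cloud(c)
N=ok&(P[...,2]>.0165)&(P[...,2]<.024)&(np.hypot(P[...,0]-.5555,P[...,1]+.3025)<.06)
hsv=cv2.cvtColor(c["color"],cv2.COLOR_RGB2HSV); N&=(hsv[...,0]>80)&(hsv[...,0]<110)&(hsv[...,1]>50)
q=P[N]; print(len(q),circ(q[:,:2]),circ(q[:,:2],.052))
N=ok&(P[...,2]>.0165)&(P[...,2]<.022)&(np.abs(np.hypot(P[...,0]-.5145,P[...,1]+.28)-.116)<.012)
q=P[N]; print(len(q),circ(q[:,:2],.116))
rows([(.5555,-.3025,.15,76),(.5555,-.3025,.046,76)])
E
```

```text
2093 [ 0.556296   -0.30624176  0.04989762] [ 0.55820851 -0.30730214]
4840 [ 0.51348889 -0.28202302]
t 26.68 p [ 0.556  -0.3009  0.2007] psi 76.1 tilt [ 5.e-04  6.e-04 -1.e+00] w 0.0491 F [ 0.3 -0.3 -1.8] q7 1.34
"x":0.0001,"y":-0.0017,"z":-0.0003,"rx":0.0001,"ry":0.0001,"rz":0.0003
"x":0.0002,"y":-0.0017,"z":0.1037,"rx":0.0001,"ry":0.0001,"rz":0.0003
```

View pics/w12.png

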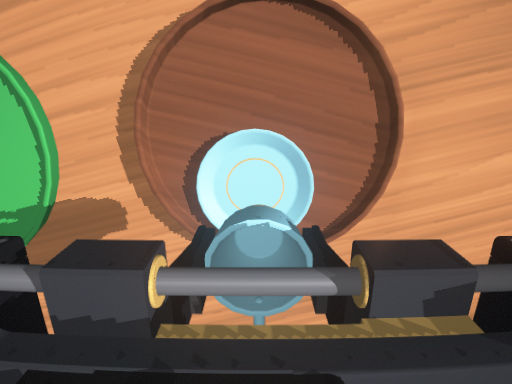

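The cup hangs upright over the small saucer, whose gilt ring is at (255,185). I lower it.

drive_tool(plan=[{"rx": 0.0,"ry": 0.0,"rz": 0.0,"x": -0.0006,"y": -0.0025,"z": 0.02,"fingers": 0.4},{"rx": 0.0,"ry": 0.0,"rz": 0.0,"x": -0.0006,"y": -0.0025,"z": 0.05,"fingers": 0.4},{"rx": 0.0,"ry": 0.0,"rz": 0.0,"x": -0.0006,"y": -0.0025,"z": 0.08,"fingers": 0.4},{"rx": 0.0,"ry": 0.0,"rz": 0.0,"x": -0.0006,"y": -0.0025,"z": 0.095,"fingers": 0.4},{"rx": 0.0,"ry": 0.0,"rz": 0.0,"x": -0.0006,"y": -0.0025,"z": 0.101,"fingers": 0.4},{"rx": 0.0,"ry": 0.0,"rz": 0.0,"x": -0.0006,"y": -0.0025,"z": 0.103,"fingers": 0.4},{"rx": 0.0,"ry": 0.0,"rz": 0.0,"x": -0.0006,"y": -0.0025,"z": 0.1037,"fingers": 0.4},{"rx": 0.0,"ry": 0.0,"rz": 0.0,"x": -0.0006,"y": -0.0025,"z": 0.1037,"fingers": 0.4}])

```text
time: 27.68
ee_pos: [0.5556, -0.3053, 0.0974]
eef_rot: [0.122, 0.993, -0.0, 0.0]
ft_force: [-0.2, 0.5, -1.4]
width: 0.0488
```

drive_tool(plan=[{"rx": 0.0,"ry": 0.0,"rz": 0.0,"x": 0.0,"y": 0.0,"z": 0.0007,"fingers": 0.4},{"rx": 0.0,"ry": 0.0,"rz": 0.0,"x": 0.0,"y": 0.0,"z": 0.0012,"fingers": 0.4},{"rx": 0.0,"ry": 0.0,"rz": 0.0,"x": 0.0,"y": 0.0,"z": 0.0012,"fingers": 0.4}])

```text
time: 28.05
ee_pos: [0.5558, -0.3053, 0.0969]
eef_rot: [0.122, 0.993, -0.0, 0.001]
ft_force: [-2.6, 0.6, 8.5]
width: 0.0491
```

Contact again. I release, retreat and take a view on the way to the pot.

drive_tool(plan=[{"rx": 0.0,"ry": 0.0,"rz": 0.0,"x": 0.0,"y": 0.0,"z": -0.0006,"fingers": 0.4},{"rx": 0.0,"ry": 0.0,"rz": 0.0,"x": 0.0,"y": 0.0,"z": -0.0006,"fingers": 0.7},{"rx": 0.0,"ry": 0.0,"rz": 0.0,"x": 0.0,"y": 0.0,"z": -0.0006,"fingers": 0.9},{"rx": 0.0,"ry": 0.0,"rz": 0.0,"x": 0.0,"y": 0.0,"z": -0.0006,"fingers": 0.95},{"rx": 0.0,"ry": 0.0,"rz": 0.0,"x": 0.0,"y": 0.0,"z": -0.02,"fingers": 0.95},{"rx": 0.0,"ry": 0.0,"rz": 0.0,"x": 0.0,"y": 0.0,"z": -0.05,"fingers": 0.95},{"rx": 0.0,"ry": 0.0,"rz": 0.0,"x": 0.0,"y": 0.0,"z": -0.085,"fingers": 1.0},{"rx": 0.0,"ry": 0.0,"rz": 0.0,"x": 0.0,"y": 0.0,"z": -0.1,"fingers": 1.0},{"rx": 0.0,"ry": 0.0,"rz": 0.0,"x": 0.0,"y": 0.0,"z": -0.1,"fingers": 1.0}])

```text
time: 29.18
ee_pos: [0.5557, -0.3052, 0.1967]
eef_rot: [0.122, 0.993, -0.0, 0.001]
ft_force: [-0.4, -0.1, -0.1]
width: 0.0871
```

```bash
python3 - <<'E'
from h import *
c=viewer.camera("wrist"); cv2.imwrite(f"pics/w13.png",c["color"][:,:,::-1])
P,ok=cloud(c)
N=ok&(P[...,2]>.052)&(P[...,2]<.066)&(np.hypot(P[...,0]-.5555,P[...,1]+.3025)<.04)
q=P[N]; print(len(q),circ(q[:,:2]),np.percentile(q[:,2],95))
rows([(.6815,.075,.15,61)])
E
```

```text
1297 [ 0.55419304 -0.30486458  0.02407323] 0.06079709189889053
t 29.23 p [ 0.5552 -0.3052  0.1954] psi 76.0 tilt [-0.e+00 -5.e-04 -1.e+00] w 0.0867 F [-0.7  0.4 -0.4] q7 1.34
"x":-0.0305,"y":0.3994,"z":-0.0058,"rx":-0.0001,"ry":0.0000,"rz":0.0416
```

View pics/w13.png

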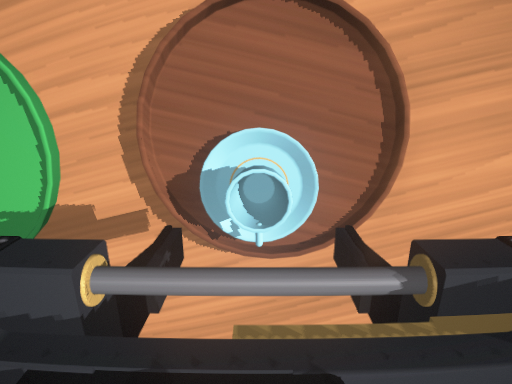

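The coffee cup stands in the well at (259,198) with its rim at z≈0.060 (expected 0.060). Now the sugar pot.

drive_tool(plan=[{"rx": 0.0,"ry": 0.0,"rz": 0.003,"x": -0.002,"y": 0.03,"z": 0.0,"fingers": 1.0},{"rx": 0.0,"ry": 0.0,"rz": 0.008,"x": -0.006,"y": 0.075,"z": -0.002,"fingers": 1.0},{"rx": 0.0,"ry": 0.0,"rz": 0.013,"x": -0.01,"y": 0.125,"z": -0.004,"fingers": 1.0},{"rx": 0.0,"ry": 0.0,"rz": 0.018,"x": -0.013,"y": 0.175,"z": -0.006,"fingers": 1.0},{"rx": 0.0,"ry": 0.0,"rz": 0.023,"x": -0.017,"y": 0.225,"z": -0.006,"fingers": 1.0},{"rx": 0.0,"ry": 0.0,"rz": 0.029,"x": -0.021,"y": 0.275,"z": -0.006,"fingers": 1.0},{"rx": 0.0,"ry": 0.0,"rz": 0.034,"x": -0.025,"y": 0.325,"z": -0.006,"fingers": 1.0},{"rx": 0.0,"ry": 0.0,"rz": 0.04,"x": -0.028,"y": 0.37,"z": -0.006,"fingers": 1.0},{"rx": 0.0,"ry": 0.0,"rz": 0.0416,"x": -0.0305,"y": 0.393,"z": -0.006,"fingers": 1.0},{"rx": 0.0,"ry": 0.0,"rz": 0.0416,"x": -0.0305,"y": 0.3994,"z": -0.006,"fingers": 1.0},{"rx": 0.0,"ry": 0.0,"rz": 0.0416,"x": -0.0305,"y": 0.3994,"z": -0.006,"fingers": 1.0}])

```text
time: 30.6
ee_pos: [0.6813, 0.0744, 0.2006]
eef_rot: [0.25, 0.968, -0.0, -0.001]
ft_force: [0.4, 0.2, -0.3]
width: 0.0869
```

```bash
python3 - <<'E'
from h import *
c=viewer.camera("wrist"); cv2.imwrite(f"pics/w14.png",c["color"][:,:,::-1])
P,ok=cloud(c)
N=lambda a,b,R_=.045:ok&(P[...,2]>a)&(P[...,2]<b)&(np.hypot(P[...,0]-.6815,P[...,1]-.075)<R_)
q=P[N(.036,.041)]; print(len(q),circ(q[:,:2]))
q=P[N(.052,.062,.02)]; print(len(q),(q.min(0)+q.max(0))/2)
rows([(.6815,.075,.15,61),(.6815,.075,.028,61)])
E
```

```text
990 [0.68108549 0.07444176 0.02869439]
263 [0.68103821 0.0746926  0.05705579]
t 30.65 p [0.6815 0.0736 0.2008] psi 60.9 tilt [-9.e-04 -9.e-04 -1.e+00] w 0.0869 F [ 0.5 -0.2  0. ] q7 0.51
"x":0.0007,"y":0.0013,"z":-0.0002,"rx":-0.0002,"ry":-0.0001,"rz":-0.0001
"x":0.0006,"y":0.0014,"z":0.1218,"rx":-0.0002,"ry":-0.0001,"rz":-0.0001
```

View pics/w14.png

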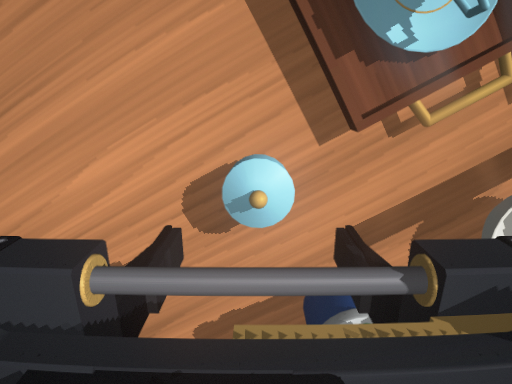

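```bash
python3 - <<'E'
from h import *
d=np.load("d.npz")
for k in("side","scene"):
    P=d[k+"P"][d[k+"ok"]]; m=(P[:,0]>.72)&(P[:,0]<.95)&(P[:,1]>-.0)&(P[:,1]<.25)&(P[:,2]>.07); q=P[m]; print(k,len(q),np.percentile(q,[1,99],axis=0))
E
```

```text
side 1488 [[0.79923935 0.04602461 0.07197725]
 [0.89017517 0.1361979  0.13065636]]
scene 945 [[0.80511865 0.031743   0.07227211]
 [0.89700713 0.11495983 0.1305142 ]]
```

The plant starts at x=0.80 and the gripper body reaches about 0.76, so there is room. I grip the pot.

drive_tool(plan=[{"rx": 0.0,"ry": 0.0,"rz": 0.0,"x": 0.0006,"y": 0.0006,"z": 0.03,"fingers": 1.0},{"rx": 0.0,"ry": 0.0,"rz": 0.0,"x": 0.0006,"y": 0.0006,"z": 0.06,"fingers": 1.0},{"rx": 0.0,"ry": 0.0,"rz": 0.0,"x": 0.0006,"y": 0.0006,"z": 0.09,"fingers": 1.0},{"rx": 0.0,"ry": 0.0,"rz": 0.0,"x": 0.0006,"y": 0.0006,"z": 0.112,"fingers": 1.0},{"rx": 0.0,"ry": 0.0,"rz": 0.0,"x": 0.0006,"y": 0.0006,"z": 0.122,"fingers": 1.0},{"rx": 0.0,"ry": 0.0,"rz": 0.0,"x": 0.0006,"y": 0.0006,"z": 0.122,"fingers": 0.8},{"rx": 0.0,"ry": 0.0,"rz": 0.0,"x": 0.0006,"y": 0.0006,"z": 0.122,"fingers": 0.6},{"rx": 0.0,"ry": 0.0,"rz": 0.0,"x": 0.0006,"y": 0.0006,"z": 0.122,"fingers": 0.5},{"rx": 0.0,"ry": 0.0,"rz": 0.0,"x": 0.0006,"y": 0.0006,"z": 0.122,"fingers": 0.5},{"rx": 0.0,"ry": 0.0,"rz": 0.0,"x": 0.0006,"y": 0.0006,"z": 0.122,"fingers": 0.5}], squeeze=28)

```text
time: 31.9
ee_pos: [0.6817, 0.0757, 0.0803]
eef_rot: [0.25, 0.968, -0.0, 0.0]
ft_force: [-1.9, -1.2, 5.9]
width: 0.0595
```

```bash
python3 - <<'E'
from h import *
rows([(.681,.074,.15,61),(.462,-.2515,.15,61)])
E
```

```text
t 31.9 p [0.6817 0.0757 0.0803] psi 61.0 tilt [ 8.e-04 -5.e-04 -1.e+00] w 0.0595 F [-1.9 -1.2  5.9] q7 0.45
"x":-0.0003,"y":-0.0018,"z":-0.1207,"rx":-0.0000,"ry":0.0002,"rz":-0.0000
"x":0.0334,"y":-0.3927,"z":-0.1207,"rx":-0.0000,"ry":0.0002,"rz":-0.0000
```

drive_tool(plan=[{"rx": 0.0,"ry": 0.0,"rz": 0.0,"x": 0.0,"y": 0.0,"z": -0.015,"fingers": 0.5},{"rx": 0.0,"ry": 0.0,"rz": 0.0,"x": 0.0,"y": 0.0,"z": -0.045,"fingers": 0.5},{"rx": 0.0,"ry": 0.0,"rz": 0.0,"x": 0.001,"y": -0.01,"z": -0.08,"fingers": 0.5},{"rx": 0.0,"ry": 0.0,"rz": 0.0,"x": 0.003,"y": -0.035,"z": -0.11,"fingers": 0.5},{"rx": 0.0,"ry": 0.0,"rz": 0.0,"x": 0.006,"y": -0.07,"z": -0.12,"fingers": 0.5},{"rx": 0.0,"ry": 0.0,"rz": 0.0,"x": 0.01,"y": -0.115,"z": -0.12,"fingers": 0.5},{"rx": 0.0,"ry": 0.0,"rz": 0.0,"x": 0.014,"y": -0.16,"z": -0.12,"fingers": 0.5},{"rx": 0.0,"ry": 0.0,"rz": 0.0,"x": 0.018,"y": -0.205,"z": -0.12,"fingers": 0.5},{"rx": 0.0,"ry": 0.0,"rz": 0.0,"x": 0.022,"y": -0.25,"z": -0.12,"fingers": 0.5},{"rx": 0.0,"ry": 0.0,"rz": 0.0,"x": 0.026,"y": -0.29,"z": -0.12,"fingers": 0.5},{"rx": 0.0,"ry": 0.0,"rz": 0.0,"x": 0.029,"y": -0.325,"z": -0.12,"fingers": 0.5},{"rx": 0.0,"ry": 0.0,"rz": 0.0,"x": 0.031,"y": -0.345,"z": -0.12,"fingers": 0.5}])

```text
time: 33.4
ee_pos: [0.4859, -0.2125, 0.1999]
eef_rot: [0.251, 0.968, -0.001, -0.0]
ft_force: [0.1, 0.3, -2.0]
width: 0.0593
```

```bash
python3 - <<'E'
from h import *
rows([(.462,-.2515,.15,61)])
E
```

```text
t 33.4 p [ 0.4859 -0.2125  0.1999] psi 60.9 tilt [-3.0e-04 -1.1e-03 -1.0e+00] w 0.0593 F [ 0.1  0.3 -2. ] q7 1.03
"x":0.0020,"y":-0.0457,"z":-0.0010,"rx":-0.0002,"ry":0.0000,"rz":-0.0003
```

drive_tool(plan=[{"rx": 0.0,"ry": 0.0,"rz": 0.0,"x": 0.001,"y": -0.02,"z": 0.0,"fingers": 0.5},{"rx": 0.0,"ry": 0.0,"rz": 0.0,"x": 0.002,"y": -0.038,"z": 0.0,"fingers": 0.5},{"rx": 0.0,"ry": 0.0,"rz": 0.0,"x": 0.002,"y": -0.0457,"z": 0.0,"fingers": 0.5},{"rx": 0.0,"ry": 0.0,"rz": 0.0,"x": 0.002,"y": -0.0457,"z": 0.0,"fingers": 0.5}])

```text
time: 33.9
ee_pos: [0.4632, -0.2499, 0.1998]
eef_rot: [0.251, 0.968, -0.0, 0.0]
ft_force: [0.1, 0.5, -2.3]
width: 0.0594
```

```bash
python3 - <<'E'
from h import *
c=viewer.camera("wrist"); cv2.imwrite(f"pics/w15.png",c["color"][:,:,::-1])
c=viewer.camera("side"); cv2.imwrite(f"pics/s15.png",c["color"][:,:,::-1])
rows([(.462,-.2515,.0373,61)])
E
```

```text
t 34.0 p [ 0.4636 -0.249   0.1997] psi 61.1 tilt [ 4.e-04  1.e-04 -1.e+00] w 0.0594 F [ 0.2 -0.1 -1.6] q7 1.11
"x":0.0002,"y":-0.0029,"z":0.1114,"rx":0.0000,"ry":0.0000,"rz":0.0002
```

View pics/w15.png

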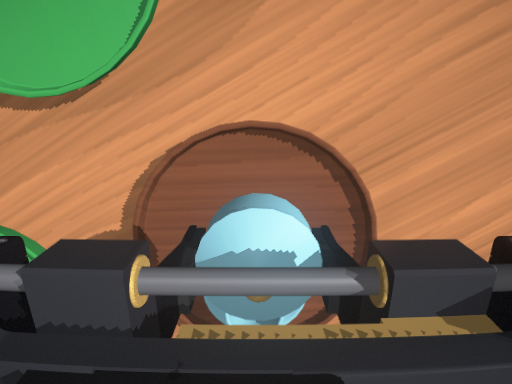

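View pics/s15.png

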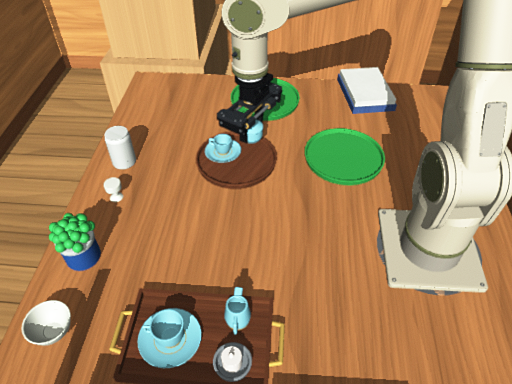

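The pot hangs upright over the bare part of the brown tray, across from the coffee cup at (222,147) in the side view. The oblong tray is complete. I lower the pot.

drive_tool(plan=[{"rx": 0.0,"ry": 0.0,"rz": 0.0,"x": 0.0,"y": -0.0025,"z": 0.02,"fingers": 0.5},{"rx": 0.0,"ry": 0.0,"rz": 0.0,"x": 0.0,"y": -0.0025,"z": 0.05,"fingers": 0.5},{"rx": 0.0,"ry": 0.0,"rz": 0.0,"x": 0.0,"y": -0.0025,"z": 0.08,"fingers": 0.5},{"rx": 0.0,"ry": 0.0,"rz": 0.0,"x": 0.0,"y": -0.0025,"z": 0.1,"fingers": 0.5},{"rx": 0.0,"ry": 0.0,"rz": 0.0,"x": 0.0,"y": -0.0025,"z": 0.108,"fingers": 0.5},{"rx": 0.0,"ry": 0.0,"rz": 0.0,"x": 0.0,"y": -0.0025,"z": 0.11,"fingers": 0.5},{"rx": 0.0,"ry": 0.0,"rz": 0.0,"x": 0.0,"y": -0.0025,"z": 0.111,"fingers": 0.5},{"rx": 0.0,"ry": 0.0,"rz": 0.0,"x": 0.0,"y": -0.0025,"z": 0.111,"fingers": 0.5}])

```text
time: 35.0
ee_pos: [0.4622, -0.2523, 0.0891]
eef_rot: [0.25, 0.968, -0.0, 0.0]
ft_force: [-0.1, 0.5, -2.1]
width: 0.0594
```

drive_tool(plan=[{"rx": 0.0,"ry": 0.0,"rz": 0.0,"x": 0.0,"y": 0.0,"z": 0.0008,"fingers": 0.5},{"rx": 0.0,"ry": 0.0,"rz": 0.0,"x": 0.0,"y": 0.0,"z": 0.0013,"fingers": 0.5},{"rx": 0.0,"ry": 0.0,"rz": 0.0,"x": 0.0,"y": 0.0,"z": 0.0013,"fingers": 0.5}])

```text
time: 35.38
ee_pos: [0.4622, -0.2523, 0.0882]
eef_rot: [0.25, 0.968, -0.0, 0.0]
ft_force: [-3.7, 0.4, 8.2]
width: 0.0595
```

drive_tool(plan=[{"rx": 0.0,"ry": 0.0,"rz": 0.0,"x": 0.0,"y": 0.0,"z": -0.0006,"fingers": 0.5},{"rx": 0.0,"ry": 0.0,"rz": 0.0,"x": 0.0,"y": 0.0,"z": -0.0006,"fingers": 0.8},{"rx": 0.0,"ry": 0.0,"rz": 0.0,"x": 0.0,"y": 0.0,"z": -0.0006,"fingers": 1.0},{"rx": 0.0,"ry": 0.0,"rz": 0.0,"x": 0.0,"y": 0.0,"z": -0.0006,"fingers": 1.0},{"rx": 0.0,"ry": 0.0,"rz": 0.0,"x": 0.0,"y": 0.0,"z": -0.02,"fingers": 1.0},{"rx": 0.0,"ry": 0.0,"rz": 0.0,"x": 0.0,"y": 0.0,"z": -0.05,"fingers": 1.0},{"rx": 0.0,"ry": 0.0,"rz": 0.0,"x": 0.0,"y": 0.0,"z": -0.09,"fingers": 1.0},{"rx": 0.0,"ry": 0.0,"rz": 0.0,"x": 0.0,"y": 0.0,"z": -0.13,"fingers": 1.0},{"rx": 0.0,"ry": 0.0,"rz": 0.0,"x": 0.0,"y": 0.0,"z": -0.16,"fingers": 1.0},{"rx": 0.0,"ry": 0.0,"rz": 0.0,"x": 0.0,"y": 0.0,"z": -0.16,"fingers": 1.0}])

```text
time: 36.62
ee_pos: [0.463, -0.252, 0.2503]
eef_rot: [0.25, 0.968, -0.001, 0.002]
ft_force: [-0.2, -0.4, -0.6]
width: 0.0868
```

```bash
python3 - <<'E'
from h import *
np.set_printoptions(precision=4,suppress=True)
a=viewer.camera("wrist"); cv2.imwrite("pics/f_w.png",a["color"][:,:,::-1])
PP=[]
for n in("side","scene"):
    c=viewer.camera(n); P,ok=cloud(c); PP.append(P[ok]); cv2.imwrite(f"pics/f_{n}.png",c["color"][:,:,::-1])
P=np.vstack(PP)
def s(x,y,R_,a,b,rad=None):
    m=(np.hypot(P[:,0]-x,P[:,1]-y)<R_)&(P[:,2]>a)&(P[:,2]<b); q=P[m]; print(len(q),circ(q[:,:2],rad) if len(q)>8 else "", np.percentile(q[:,2],98) if len(q) else "")
s(.587,.279,.045,.066,.08); s(.4515,.322,.03,.045,.054); s(.45,.225,.04,.02,.04,.028); s(.45,.225,.06,.06,.085)
s(.5555,-.305,.035,.052,.066); s(.462,-.252,.045,.02,.042,.03); s(.462,-.252,.02,.06,.075)
rows([])
E
```

```text
433 [0.5851 0.2795 0.0318] 0.07753945663218671
359 [0.4517 0.322  0.015 ] 0.05327356722723772
253 [0.4512 0.2263] 0.039848407236389896
446 [0.4522 0.2239 0.0224] 0.07780270878119724
255 [ 0.5569 -0.3037  0.0242] 0.06360832742585852
215 [ 0.4631 -0.2511] 0.041693784750611196
41 [ 0.4641 -0.2501  0.0055] 0.0724590452158358
t 36.77 p [ 0.4616 -0.252   0.247 ] psi 61.0 tilt [-0.0006 -0.     -1.    ] w 0.0869 F [-0.1 -0.9 -0.7] q7 1.16
```

View pics/f_side.png

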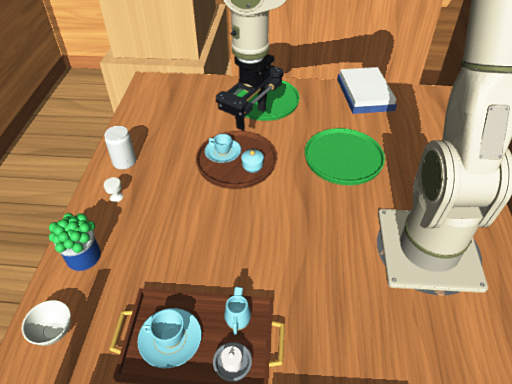

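View pics/f_scene.png

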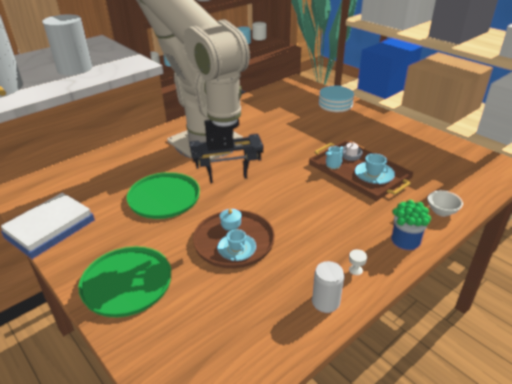

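View pics/f_w.png

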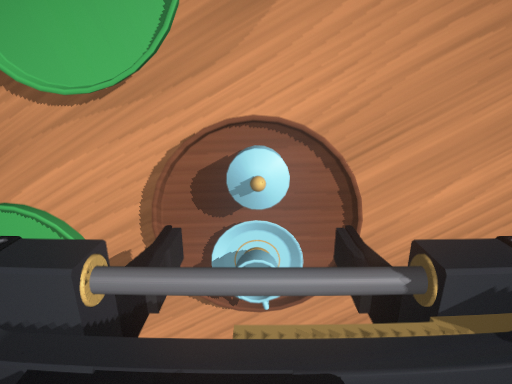

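All five things stand upright in place, and the gripper is open and clear above them.

```bash
python3 -c "
from bench import workorder; print(workorder.close_job())"
```

```text
the job is handed in; nothing more can be done
None
```

Both trays are made up, and I handed the job in at about 37 s of the 122 s. I worked in the order given: teacup into the big saucer's well, candle into its dish, jug onto the bare oblong tray floor, coffee cup into the small saucer's well, sugar pot onto the bare round tray floor. The green round trays were left alone.

The last depth checks put every item within about 3 mm of where it was set down. Heights matched within 1 mm in the close wrist views of the teacup, coffee cup and candle. The final overview read 3–4 mm high for those three and for the sugar pot's knob, and about 4 mm high for the jug's top. I put that down to noise at the object edges. The pictures show everything upright with the gripper open and clear.

- **Saucer centres:** the cameras disagreed by up to about 10 mm for the big saucer and about 5 mm for the small one, so I used values between them. Both cups ended inside the wells.
- **Refused call:** the first move call was refused as badly formed and moved nothing. I resent it with all the fields filled in and it ran.
- **Force:** the wrist force reported at the end of each call stayed under 13 N, at the set-down contacts.

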